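# Turn a round wooden disc with a turner and slide it under the lips of the board

### The job

The round wooden disc on the board has to be sanded on its pale side. Take the turner by its handle, run its blade into the open end of the slot under the disc and tip the disc over the step onto the cork pad, pale side up; then push the disc with the turner under the two lips, home against the end stop, and lay the turner back on the table, clear of the board. Touch the disc with the turner only, and leave the other things where they are.

Things in the scene. Friction and masses are not known exactly. Their poses are not given: they have to be found in the camera images.
- board: Fixed plywood board, 232 long (x) x 120 wide; origin: centre of its underside, on the table, z up. Along +x: open slot end (x=-116), step (x=-16), end stop (inner face x=104, top z=41). x=-116 to -16: base top z=8 carries two runners, top z=20, at 22<|y|<48; between them the slot, 44 wide, 12 deep, open upward and at x=-116.
- slot_mouth (a point): Middle of the slot's open end: board x=-116, y=0, z=14. Axes as the board. The disc lies across the runners, over the slot, which lets a blade in beneath it.
- step_edge (a point): Middle of the step's upper edge: board x=-16, y=0, z=25. Axes as the board. The step stands 5 above the runners and holds the disc's far rim when its near side is lifted. Beyond it, x=-16 to 104, lies the flat cork pad, top z=25.
- disc_home (a point): Disc centre when home on the pad, against the end stop: board x=59, y=0, z=30. Axes as the board. Two aluminium lips at x=84 to 116, |y|>33, underside z=39 (14 above the pad), on cheeks 98 apart (x=68 to 116): the disc gets under them only by sliding along +x.
- disc_center (a point): Centre of the loose wooden disc, 90 diameter, 10 thick, about 60 g; dark on one face, pale on the other. z axis points out of the dark face. At the start dark is up; it lies on the runners (underside z=20), its far rim 2 to 9 short of the step, within 2 of the slot's middle line.
- turner_grip (a point): Turner (flat spatula), 210 long, about 140 g, lying loose on the table on its handle. The place to grip: mid-section of the dark wooden handle, a bar from 65 behind this point to 45 ahead, 20 wide (y), 28 high (z, underside 14 below). +x points to the blade tip, z up. Balance point within 10 of here.
- turner_tip (a point): Middle of the straight front edge of the turner's flat steel blade: 145 ahead of turner_grip and 8.5 below it. Blade 34 wide (y), 3 thick, level, its exposed part about 100 long, underside 4 above the handle's underside. Same axes as turner_grip.
- cork_block: Dark sanding block 62x112x39, bystander; origin at the centre of its underside.
- tape: Yellow pocket tape measure 36x78x61, bystander; origin at the centre of its underside.
- offcut: Pine offcut 60x75x22, bystander; origin at the centre of its underside.

How it is judged:
By the outcome, as a careful person would: the job done as asked, in the order asked, and still so for the second after the job is handed in, with the robot touching nothing.
It also fails if it takes over 67 s, if anything falls off the work surface, if the arm or the gripper's body presses on something with over 40 N, if the wrist force passes 120 N, or if a joint passes its speed limit or range.

### The arm

A 6-joint arm with a two-finger parallel gripper is mounted at the origin on a cart in front of the work surface, level with it; the furniture and walls round the work are solid. World frame = base frame: x ahead of the robot, y to its left, z up, the work surface at z = 0. Lengths are in m, angles in rad, forces in N, time in s.
With the tool pointing down it reaches from about 0.25 to 0.8 m from the base axis. Payload 3.9 kg.
Tool frame: the origin (TCP) lies at the very end of the fingers, on their centre line; the grasp point (between the pads) lies 19 mm behind it; x points along the fingers, z is the direction in which the jaws open and shut, and the axes are right-handed (so a half turn about x gives the same grasp; the last joint's range is limited). The gripper opens to 85 mm and grips with 20 to 120 N. Pads are 22 mm wide; open, the fingers measure 114 mm over their backs; the gripper's body (76 mm by 85 mm) begins 54 mm behind the grasp point. The pads swing forward as they close: fully open they stand 13 mm farther back than shut.
Start: joints at [-1.2, 0.26, -0.138, 1.173, 0, 1.571], TCP at [0.19, -0.489, 0.231] pointing down, gripper open.
Joint ranges: [-2.78, 2.78], [-0.83, 1.72], [-1.28, 1.37], [-1.9, 2.12], [-1.57, 1.48], [-3.14, 3.14]. Speed limits (rad/s): [2.57, 2.57, 3.14, 3.14, 3.14, 3.14].

### API

Orientations are given as [roll, pitch, yaw] about the fixed x, y, z axes, in that order (R = Rz(yaw) Ry(pitch) Rx(roll)).
In Python, from bench import manip gives the robot as it stands. The module is installed in compiled form; this text tells all that it offers.
- The arm moves only by the tool send_rows, never from a script. Its argument "targets" is a list of rows, each a list of 7 numbers: the shift along the tool's x, y, z in units of 25 mm (1.0 is 25 mm), then the turn, a rotation vector about the tool's x, y, z in units of 5 degrees (1.0 is 5 degrees), then the gripper command: -1 is shut, 1 is fully open, values between are in proportion. In form: [[tx, ty, tz, ax, ay, az, claw], ...]. A call has exactly 8 rows; each row shifts and turns the commanded pose from where the row before left it, along the tool's axes as they then stand; what a row does not reach is not made up. A row lasts 1/12 s, in which the tool goes at most 41.7 mm and 7.16 degrees, less where a joint would pass 70% of its speed; a pose out of reach is approached as far as the arm can. A call is refused whole if a number of a shift passes 1 or a number of a turn 1, either way. A call with a gripper value outside its range is refused whole. The fingers move at their own pace and stop on an object; "grip_force" is the grip in N (left out, the last holds). Time passes only in rows, so rows that do not move let the fingers close, or fill a call up. It gives the time, the measured TCP pose, the force and the opening at its end, in the units of the state.
- manip.get_obs(): the state, without advancing time (a new reading comes with each control period).
- manip.camera(name): name is "scene" or "top"; returns a dict with "color" (400x640x3 uint8, blue, green, red), "range_z" (400x640 float32, m along the optical axis (not along the pixel's ray), 0 where there is no reading), "K" (3x3 intrinsics, pixels), "k1" (the pictures are not rectified: a ray, as slopes to the right and down, at radius r is drawn at 1 + k1 r^2 times it, then the intrinsics apply), "cam_to_world" (4x4, takes a point from camera to world coordinates). Camera axes: x right, y down, z forward; pixel columns grow to the right and rows downward; lengths in m; the calibration is good to about 2 mm. A picture is of the moment at which its call begins.
- manip.close_job(): hands the job in, once; it reports no verdict.
The state is a dict: "clock": time; "joint_pos": joint angles; "joint_velocities": joint speeds; "joint_efforts": joint torques, N m; "position": TCP position; "tcp_rot": TCP orientation; "contact_force": force on the tool from outside, world axes, zero at the start; "torque": the same for the moment, N m; "gripper_width": finger opening in m.
Only numpy, scipy, OpenCV 4.12 (cv2) and the standard library are available. Lean on these libraries where they do the work, as an engineer would, in place of code of your own. Each camera call takes 0.05 s, during which the arm holds its last target.

## Working session

There is one attempt and no reset: what is moved stays moved. The work goes in short steps, Python scripts to look and compute and a tool call to move; the robot and the scene stay as the last step left them, time stands still between calls to the robot, and variables do not carry over. Pictures are saved under pics/ and viewed, and the job is handed in when it is done.

Besides the shell and the picture viewer there is one more tool, called as name(argument=value, ...), one argument or row to a line, values as JSON. send_rows: Moves the arm, as the interface text tells. Its arguments: {"type":"object","properties":{"targets":{"type":"array"},"grip_force":{"type":"number"}},"required":["targets"]}

```bash
mkdir -p pics; python3 - <<'E'
from bench import manip
import cv2,numpy as np
print(manip.get_obs())
for n in("scene","top"):
    c=manip.camera(n); cv2.imwrite(f"pics/{n}0.png",c["color"]); np.savez(f"{n}0.npz",**c); print(n,c["K"],c["k1"],c["cam_to_world"])
E
```

```text
{'clock': 0.0, 'joint_pos': array([-1.19999002e+00,  2.60680064e-01, -1.39403142e-01,  1.17270235e+00,
       -1.85933371e-05,  1.57081428e+00]), 'joint_velocities': array([ 1.25523003e-03, -4.53155010e-04,  3.77189753e-04,  6.92474239e-05,
       -1.70537568e-03, -2.12895823e-04]), 'joint_efforts': array([ 8.97355967e-04, -4.05681217e+01,  2.53920186e+01,  1.87481835e-02,
        1.02364756e-04, -2.61701189e-06]), 'position': array([ 0.18998362, -0.48866869,  0.23045409]), 'tcp_rot': array([-3.13222797,  1.56880701,  1.95094938]), 'contact_force': array([-0.27305971,  0.06383299,  0.49625939]), 'torque': array([ 0.01781675, -0.03677136,  0.0114874 ]), 'gripper_width': 0.08608645707446314}
scene [[366.89765091   0.         318.57842237]
 [  0.         366.89765091 197.27199737]
 [  0.           0.           1.        ]] -0.08782370977701467 [[ 0.9226008  -0.22263152  0.31502851  0.23055738]
 [-0.38505094 -0.58084319  0.71718684 -0.72178616]
 [ 0.02331377 -0.78297918 -0.62161087  0.62161235]
 [ 0.          0.          0.          1.        ]]
top [[420.18436812   0.         323.77351842]
 [  0.         420.18436812 197.41035027]
 [  0.           0.           1.        ]] -0.06467768383736026 [[ 0.01042827 -0.99698791  0.07685281  0.47778517]
 [-0.99965753 -0.00854963  0.0247332  -0.08491671]
 [-0.02400164 -0.07708442 -0.99673563  0.90176767]
 [ 0.          0.          0.          1.        ]]
```

View pics/scene0.png

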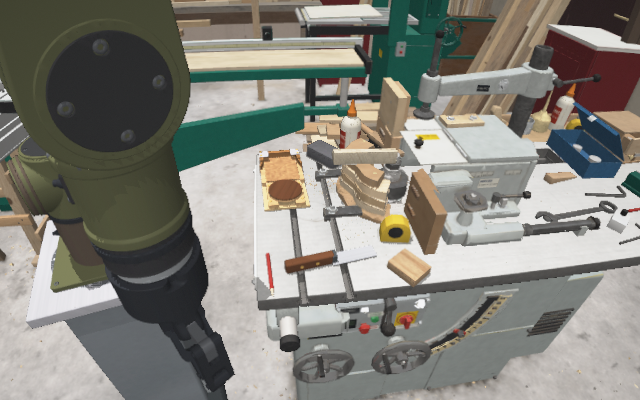

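View pics/top0.png

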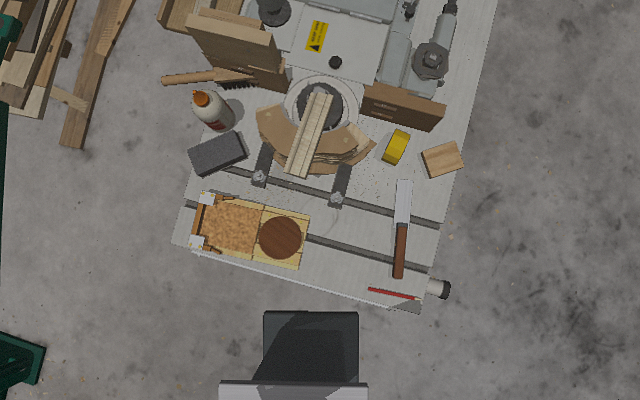

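```bash
cat > h.py <<'E'
import numpy as np,cv2
from scipy.spatial.transform import Rotation as Rn
def load(f): return dict(np.load(f))
def dist(c): return np.array([float(c["k1"]),0,0,0,0])
def rays(c,uv):
    return cv2.undistortPoints(np.float64(uv).reshape(-1,1,2),c["K"],dist(c)).reshape(-1,2)
def px_depth(c,uv):
    uv=np.array(uv,float).reshape(-1,2); r=rays(c,uv)
    z=np.array([c["range_z"][int(round(v)),int(round(u))] for u,v in uv])
    P=np.c_[r*z[:,None],z]; T=c["cam_to_world"]; return P@T[:3,:3].T+T[:3,3]
def px_plane(c,uv,h):
    r=rays(c,uv);T=c["cam_to_world"];d=np.c_[r,np.ones(len(r))]@T[:3,:3].T;o=T[:3,3]
    return o+d*((h-o[2])/d[:,2])[:,None]
def proj(c,P):
    T=np.linalg.inv(c["cam_to_world"]);Q=np.float64(P).reshape(-1,3)@T[:3,:3].T+T[:3,3]
    return cv2.projectPoints(Q,np.zeros(3),np.zeros(3),c["K"],dist(c))[0].reshape(-1,2)
def cloud(c):
    v,u=np.mgrid[0:400,0:640];uv=np.c_[u.ravel(),v.ravel()].astype(float)
    r=rays(c,uv);z=c["range_z"].ravel();T=c["cam_to_world"]
    return (np.c_[r*z[:,None],z]@T[:3,:3].T+T[:3,3]).reshape(400,640,3)
def crop(c,u0,v0,u1,v1,f,name):
    cv2.imwrite(name,cv2.resize(c["color"][v0:v1,u0:u1],None,fx=f,fy=f,interpolation=cv2.INTER_CUBIC))
E
python3 - <<'E'
from h import *
c=load("top0.npz");s=load("scene0.npz")
crop(c,170,180,330,285,5,"pics/board0.png");crop(c,360,165,460,310,4,"pics/turn0.png")
crop(s,240,140,440,300,4,"pics/scz.png")
P=cloud(c); m=(P[...,2]>-.02)
for (u,v) in [(404,190),(404,215),(401,240),(398,270),(430,190),(430,230),(380,220),(281,237),(232,225),(300,225)]:print(u,v,P[v,u].round(4))
E
```

```text
404 190 [ 0.5641 -0.2338  0.0072]
404 215 [ 0.5108 -0.2337  0.0066]
401 240 [ 0.4583 -0.2234  0.0308]
398 270 [ 0.3966 -0.2177  0.0274]
430 190 [ 0.5654 -0.2913 -0.0012]
430 230 [ 0.4794 -0.2906 -0.0013]
380 220 [ 0.4998 -0.1833  0.0013]
281 237 [0.4619 0.0244 0.0315]
232 225 [0.4856 0.1292 0.0246]
300 225 [ 0.4873 -0.0137  0.0197]
```

View pics/board0.png

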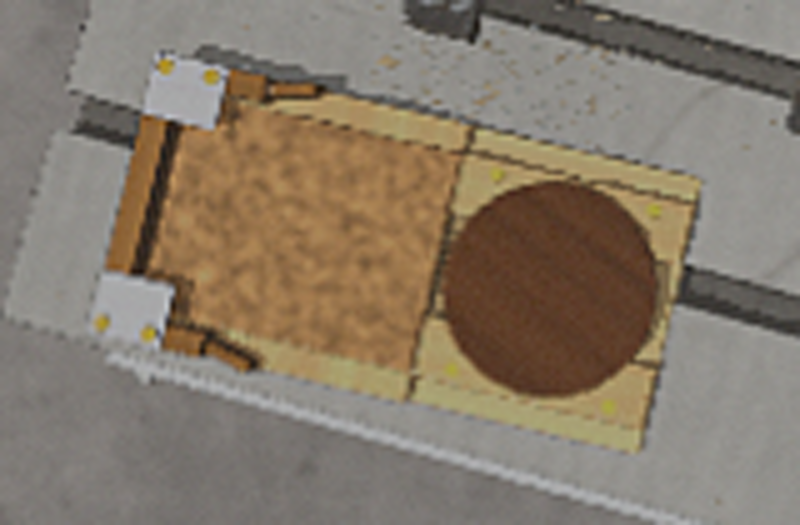

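View pics/turn0.png

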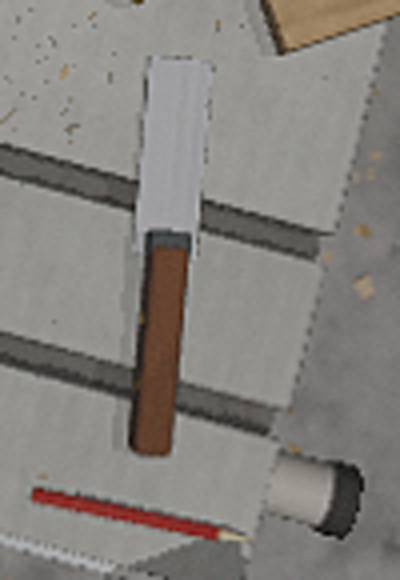

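View pics/scz.png

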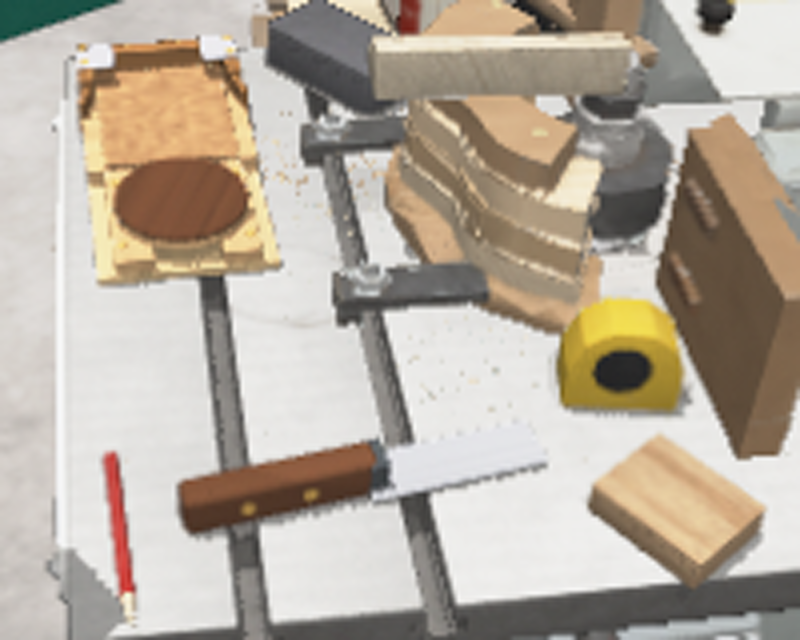

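```bash
cat > fit.py <<'E'
from h import *
from scipy.optimize import least_squares
c=load("top0.npz")
P=cloud(c)
cr=lambda u,v,f,u0,v0:((u+.5)/f-.5+u0,(v+.5)/f-.5+v0)
b=lambda u,v:cr(u,v,5,170,180); t=lambda u,v:cr(u,v,4,360,165)
for q in [(430,115),(440,385),(640,190),(600,425),(500,175),(480,365),(400,200),(300,300),(185,90),(130,310),(560,285)]:
    u,v=b(*q); print(q,P[int(round(v)),int(round(u))].round(4))
import sys
def fit(model,px):
    def f(p):
        R=np.array([[np.cos(p[2]),-np.sin(p[2])],[np.sin(p[2]),np.cos(p[2])]])
        W=np.c_[model[:,:2]@R.T+p[:2],model[:,2]]
        return (proj(c,W)-px).ravel()
    return f
M=np.array([(-116,-60,8),(-116,60,8),(-16,-60,25),(-16,60,25),(84,-33,41),(116,-60,41),(84,33,41),(116,60,41)])/1e3
X=np.array([b(700,180),b(640,450),b(474,127),b(410,400),b(213,128),b(155,55),b(162,343),b(97,0)])
E
python3 fit.py
```

```text
(430, 115) [0.5326 0.0801 0.0206]
(440, 385) [0.4185 0.0756 0.0086]
(640, 190) [ 0.5022 -0.0084  0.0089]
(600, 425) [0.4027 0.0072 0.0085]
(500, 175) [0.5076 0.05   0.0194]
(480, 365) [0.4286 0.0549 0.0319]
(400, 200) [0.4965 0.0909 0.0264]
(300, 300) [0.4541 0.1326 0.0249]
(185, 90) [0.5406 0.1785 0.0436]
(130, 310) [0.4495 0.1993 0.0424]
(560, 285) [0.4619 0.0223 0.0317]
```

```bash
cat >> fit.py <<'E'
M=np.array([(-116,-60,8),(-116,60,8),(-16,-48,25),(-16,48,25),(84,-33,43),(116,-60,43),(84,33,43)])/1e3
X=np.array([b(700,180),b(640,450),b(466,152),b(411,373),b(213,128),b(155,55),b(162,343)])
r=least_squares(fit(M,X),[.47,.08,1.4],loss='soft_l1');print("board",r.x.round(4),r.fun.reshape(-1,2).round(2).tolist())
pb=r.x
# disc contour top face z=30
hsv=cv2.cvtColor(c["color"],cv2.COLOR_BGR2HSV)
roi=c["color"][180:285,170:330].astype(int); m=((roi.sum(2)<260)&(roi[...,2]-roi[...,0]>20)).astype(np.uint8)
m=cv2.morphologyEx(m,cv2.MORPH_OPEN,np.ones((3,3)))
n,l,s,ce=cv2.connectedComponentsWithStats(m);i=1+np.argmax(s[1:,4]);print(s[i],ce[i])
d=px_plane(c,[[ce[i][0]+170,ce[i][1]+180]],.030)[0];
R=np.array([[np.cos(pb[2]),-np.sin(pb[2])],[np.sin(pb[2]),np.cos(pb[2])]])
print("disc",d.round(4),"in board mm",((d[:2]-pb[:2])@R*1e3).round(1))
M=np.array([(145,17,-7),(145,-17,-7),(45,17,-7),(45,-17,-7),(-65,10,14),(-65,-10,14)])/1e3;M[:,2]+=.014
X=np.array([t(148,57),t(212,58),t(136,246),t(198,252),t(130,452),t(170,455)])
M=M[[0,1,4,5]];X=X[[0,1,4,5]]
r=least_squares(fit(M,X),[.45,-.22,0]);print("turner",r.x.round(4),r.fun.reshape(-1,2).round(2).tolist())
E
python3 fit.py|tail -4
```

```text
board [0.4741 0.0921 1.3644] [[0.37, -0.69], [0.06, 0.74], [-0.96, -0.03], [-0.23, 0.66], [-0.17, 1.06], [-0.28, -0.3], [2.68, -10.71]]
[  87   36   45   43 1483] [109.54753877  57.20768712]
disc [0.4614 0.0276 0.03  ] in board mm [-65.7  -0.8]
turner [ 0.4442 -0.2219 -0.0924] [[0.07, -1.06], [-0.11, 0.28], [0.18, 0.25], [-0.14, 0.49]]
```

```bash
sed -i 's/b(162,343)\])$/b(175,287)])/' fit.py; python3 fit.py|tail -4
cat >> h.py <<'E'
import json
TB=(0.4741,0.0921,1.3644)
def RT(yaw,pitch=0): return Rn.from_euler('ZY',[yaw,pitch])  # turner frame, pitch>0: tip down
def tool_of(Rt,pg,t,s,off):
    """Rt turner rot, pg grip pt, t tilt, s=+-1 tool z = s*turner y, off=grasp pt in turner frame -> TCP pos, R"""
    ax=np.array([np.sin(t),0,-np.cos(t)]);az=np.array([0,s,0.]);ay=np.cross(az,ax)
    R=Rt*Rn.from_matrix(np.c_[ax,ay,az]); p=pg+Rt.apply(off)+R.apply([.019,0,0]); return p,R
def cur():
    from bench import manip
    o=manip.get_obs(); return o["position"],Rn.from_euler('xyz',o["tcp_rot"]),o
def rows(p,R,wps,claw,dec=2):
    """wps: list of (p,R,n)"""
    out=[]
    for (pt,Rt_,n) in wps:
        p0,R0=p.copy(),R; rv=(R0.inv()*Rt_).as_rotvec()
        for k in range(1,n+1):
            a=k/n; pk=p0+(pt-p0)*a; Rk=R0*Rn.from_rotvec(rv*a)
            sh=np.round(R.inv().apply(pk-p)/.025,dec); tu=np.round((R.inv()*Rk).as_rotvec()/np.radians(5),dec)
            out.append([*(sh+0.),*(tu+0.),claw]); p=p+R.apply(sh*.025); R=R*Rn.from_rotvec(tu*np.radians(5))
    m=np.abs(np.array(out)[:,:6]).max()
    print("max",m); 
    while len(out)%8: out.append([0]*6+[claw])
    for i in range(0,len(out),8): print(json.dumps(out[i:i+8]).replace("0.0,","0,"))
    return p,R
E
python3 - <<'E'
from h import *
p,R,o=cur(); print(p,R.as_matrix().round(3))
pg=np.array([.4442,-.2219,.014])
for s in(1,-1):
    pt,Rt=tool_of(RT(-.0924),pg,np.radians(30),s,[0,0,.011]); print(s,pt.round(4),np.degrees((R.inv()*Rt).as_rotvec()).round(1))
E
```

```text
board [0.4747 0.0918 1.3602] [[0.56, -0.73], [0.02, 0.66], [-0.75, -0.26], [-0.2, 0.38], [0.07, 0.62], [0.03, -0.79], [0.19, 0.01]]
[  87   36   45   43 1483] [109.54753877  57.20768712]
disc [0.4614 0.0276 0.03  ] in board mm [-65.6  -0.4]
turner [ 0.4442 -0.2219 -0.0924] [[0.07, -1.06], [-0.11, 0.28], [0.18, 0.25], [-0.14, 0.49]]
[ 0.1900098  -0.48873657  0.23053719] [[-0.001  0.932  0.362]
 [ 0.002  0.362 -0.932]
 [-1.    -0.    -0.002]]
1 [ 0.4537 -0.2228  0.0085] [-148.9  -39.9   -9.5]
-1 [ 0.4537 -0.2228  0.0085] [25.9 -7.  29.5]
```

```bash
sed -i 's/^TB=.*/TB=(0.4747,0.0918,1.3602)/' h.py; python3 - <<'E'
from h import *
p,R,o=cur()
pg=np.array([.4442,-.2219,.014])
pt,Rt=tool_of(RT(-.0924),pg,np.radians(30),-1,[0,0,.012]);print(pt)
rows(p,R,[(pt+[-.04,0,.085],Rt,16)],1)
E
```

```text
[ 0.45365947 -0.22277655  0.00954552]
max 0.76
[[0.34, 0.76, -0.42, 0.32, -0.09, 0.37, 1], [0.36, 0.74, -0.44, 0.33, -0.09, 0.37, 1], [0.38, 0.71, -0.46, 0.32, -0.08, 0.37, 1], [0.4, 0.69, -0.49, 0.32, -0.09, 0.36, 1], [0.42, 0.66, -0.51, 0.33, -0.09, 0.37, 1], [0.44, 0.64, -0.53, 0.32, -0.09, 0.37, 1], [0.45, 0.6, -0.55, 0.33, -0.09, 0.37, 1], [0.46, 0.57, -0.57, 0.32, -0.08, 0.37, 1]]
[[0.48, 0.54, -0.59, 0.32, -0.09, 0.37, 1], [0.49, 0.51, -0.61, 0.33, -0.09, 0.37, 1], [0.51, 0.47, -0.63, 0.32, -0.09, 0.36, 1], [0.51, 0.44, -0.64, 0.32, -0.09, 0.37, 1], [0.52, 0.41, -0.66, 0.33, -0.09, 0.37, 1], [0.53, 0.37, -0.67, 0.32, -0.08, 0.37, 1], [0.53, 0.33, -0.69, 0.33, -0.09, 0.37, 1], [0.54, 0.3, -0.7, 0.32, -0.09, 0.37, 1]]
```

send_rows(
  targets=[
    [0.34,0.76,-0.42,0.32,-0.09,0.37,1],
    [0.36,0.74,-0.44,0.33,-0.09,0.37,1],
    [0.38,0.71,-0.46,0.32,-0.08,0.37,1],
    [0.4,0.69,-0.49,0.32,-0.09,0.36,1],
    [0.42,0.66,-0.51,0.33,-0.09,0.37,1],
    [0.44,0.64,-0.53,0.32,-0.09,0.37,1],
    [0.45,0.6,-0.55,0.33,-0.09,0.37,1],
    [0.46,0.57,-0.57,0.32,-0.08,0.37,1],
  ],
  grip_force=100,
)

```text
clock: 0.77
position: [0.3024, -0.3553, 0.1626]
tcp_rot: [1.455, 1.306, 0.026]
contact_force: [-0.2, -0.2, -0.3]
gripper_width: 0.085
```

send_rows(
  targets=[
    [0.48,0.54,-0.59,0.32,-0.09,0.37,1],
    [0.49,0.51,-0.61,0.33,-0.09,0.37,1],
    [0.51,0.47,-0.63,0.32,-0.09,0.36,1],
    [0.51,0.44,-0.64,0.32,-0.09,0.37,1],
    [0.52,0.41,-0.66,0.33,-0.09,0.37,1],
    [0.53,0.37,-0.67,0.32,-0.08,0.37,1],
    [0.53,0.33,-0.69,0.33,-0.09,0.37,1],
    [0.54,0.3,-0.7,0.32,-0.09,0.37,1],
  ],
)

```text
clock: 1.43
position: [0.4141, -0.2228, 0.0947]
tcp_rot: [1.569, 1.045, -0.096]
contact_force: [0.9, -1.2, -1.1]
gripper_width: 0.0854
```

```bash
python3 - <<'E'
from h import *
from bench import manip
p,R,o=cur(); print(o["clock"],p,R.as_matrix().round(3).tolist(),o["joint_pos"].round(3))
pg=np.array([.4442,-.2219,.014])
pt,Rt=tool_of(RT(-.0924),pg,np.radians(30),-1,[0,0,.012]);
print((p-pt).round(4),np.degrees((R.inv()*Rt).as_rotvec()).round(2))
c=manip.camera("top");crop(c,340,160,480,300,4,"pics/t1.png");
rows(p,R,[(pt,Rt,7)],1)
E
```

```text
1.4333 [ 0.41412848 -0.22275249  0.09470632] [[0.5, 0.861, -0.094], [-0.048, -0.081, -0.996], [-0.865, 0.502, 0.001]] [-0.685  0.053 -0.995  0.073  0.283  2.616]
[-0.0395  0.      0.0852] [-0.07  0.1  -0.15]
max 0.54
[[0.53, -0.05, -0.02, 0, 0, 0, 1], [0.54, -0.05, -0.02, 0, 0.01, -0.01, 1], [0.53, -0.05, -0.02, -0.01, 0, 0, 1], [0.54, -0.05, -0.03, 0, 0, -0.01, 1], [0.53, -0.05, -0.02, 0, 0, 0, 1], [0.53, -0.05, -0.02, 0, 0.01, 0, 1], [0.54, -0.05, -0.02, 0, 0, -0.01, 1], [0, 0, 0, 0, 0, 0, 1]]
```

View pics/t1.png

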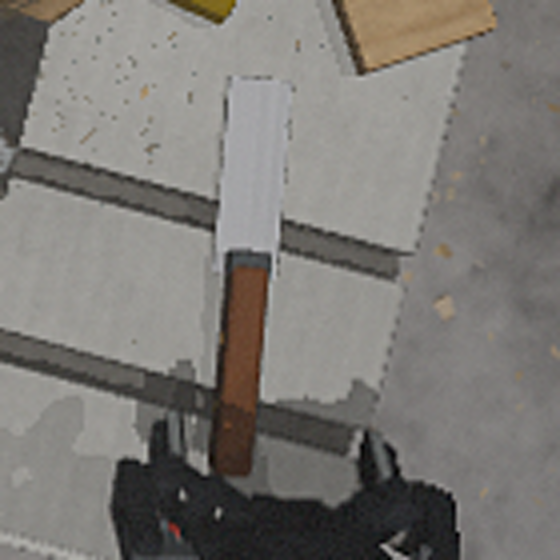

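send_rows(
  targets=[
    [0.53,-0.05,-0.02,0,0,0,1],
    [0.54,-0.05,-0.02,0,0.01,-0.01,1],
    [0.53,-0.05,-0.02,0,0,0,1],
    [0.54,-0.05,-0.03,0,0,-0.01,1],
    [0.53,-0.05,-0.02,0,0,0,1],
    [0.53,-0.05,-0.02,0,0.01,0,1],
    [0.54,-0.05,-0.02,0,0,-0.01,1],
    [0,0,0,0,0,0,0],
  ],
)

```text
clock: 2.15
position: [0.4529, -0.223, 0.0076]
tcp_rot: [1.574, 1.052, -0.088]
contact_force: [-0.8, -0.0, -1.1]
gripper_width: 0.0756
```

send_rows(
  targets=[
    [0,0,0,0,0,0,-1],
    [0,0,0,0,0,0,-1],
    [0,0,0,0,0,0,-1],
    [0,0,0,0,0,0,-1],
    [0,0,0,0,0,0,-1],
    [0,0,0,0,0,0,-1],
    [0,0,0,0,0,0,-1],
    [0,0,0,0,0,0,-1],
  ],
  grip_force=110,
)

```text
clock: 2.82
position: [0.4535, -0.2239, 0.0108]
tcp_rot: [1.569, 1.047, -0.093]
contact_force: [-3.7, 1.0, 8.2]
gripper_width: 0.0176
```

```bash
python3 - <<'E'
from h import *
from bench import manip
p,R,o=cur(); print(o["clock"],p,np.degrees(o["tcp_rot"]).round(1),o["joint_pos"].round(3),o["gripper_width"],o["contact_force"])
for n in("top","scene"):
    c=manip.camera(n); np.savez(n+"2.npz",**c)
    if n=="top":crop(c,340,160,480,300,4,"pics/t2.png")
    else: crop(c,240,180,440,300,4,"pics/s2.png")
E
```

```text
2.8167 [ 0.45348018 -0.22392852  0.01079989] [89.9 60.  -5.4] [-0.618  0.297 -1.061 -0.251  0.253  2.675] 0.017598759089556607 [-3.65600601  0.97917166  8.19318995]
```

View pics/t2.png

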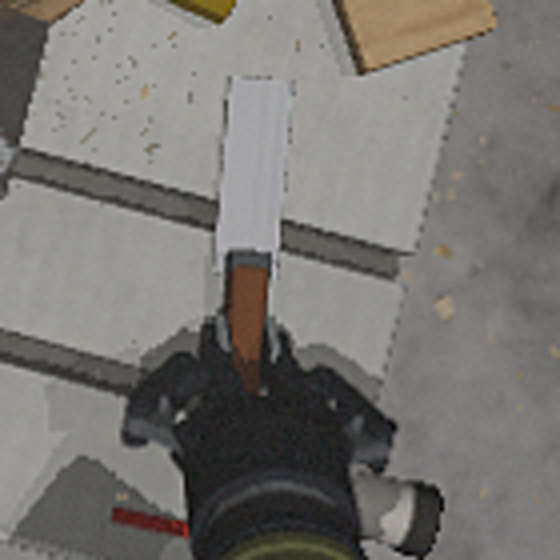

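View pics/s2.png

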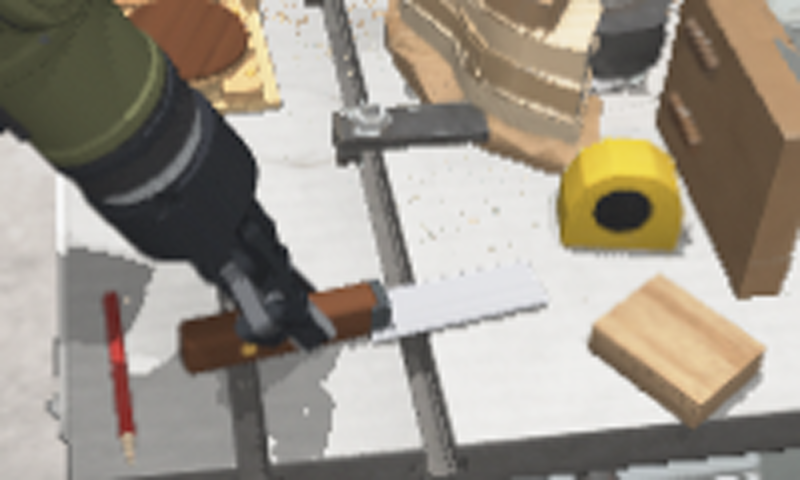

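```bash
cat >> h.py <<'E'
def board(x,y,z): 
    c_,s_=np.cos(TB[2]),np.sin(TB[2]); return np.array([TB[0]+c_*x-s_*y,TB[1]+s_*x+c_*y,z])
def hold():  # grip in tool: turner pos & rot in tool frame
    d=np.load("hold.npz"); return d["p"],Rn.from_matrix(d["R"])
def tool_for_turner(pg,Rt):
    hp,hR=hold(); R=Rt*hR.inv(); return pg-R.apply(hp),R
def tool_for_tip(tip,Rt): return tool_for_turner(tip-Rt.apply([.145,0,-.0085]),Rt)
def turner_now(p,R):
    hp,hR=hold(); return p+R.apply(hp),R*hR
E
python3 - <<'E'
from h import *
p,R,o=cur()
pg=np.array([.4442,-.2225,.014]);Rt=RT(-.0924)
np.savez("hold.npz",p=R.inv().apply(pg-p),R=(R.inv()*Rt).as_matrix());print(hold()[0]*1e3)
wl=pg+[0,0,.11]
rows(p,R,[(*tool_for_turner(wl,Rt),6),(*tool_for_tip(board(-.150,0,.11),RT(TB[2])),18)],-1)
E
```

```text
[-7.45828774 -6.52448736 -0.59139577]
max 0.81
[[-0.63, 0.37, 0, 0, 0, 0, -1], [-0.64, 0.36, 0, 0, 0, 0, -1], [-0.63, 0.37, 0, 0, 0, 0, -1], [-0.64, 0.37, 0, 0, 0, 0, -1], [-0.63, 0.36, 0, 0, 0, 0, -1], [-0.64, 0.37, 0, 0, 0, 0, -1], [-0.04, -0.09, -0.07, -0.8, 0.46, 0, -1], [-0.03, -0.07, -0.08, -0.8, 0.47, 0, -1]]
[[-0.03, -0.08, -0.09, -0.8, 0.46, 0, -1], [-0.02, -0.07, -0.09, -0.8, 0.46, 0, -1], [-0.02, -0.06, -0.1, -0.8, 0.46, 0, -1], [-0.02, -0.05, -0.1, -0.8, 0.47, 0, -1], [-0.01, -0.05, -0.11, -0.81, 0.46, 0, -1], [-0.01, -0.04, -0.11, -0.8, 0.46, 0.01, -1], [-0.01, -0.03, -0.11, -0.8, 0.46, 0, -1], [0, -0.02, -0.11, -0.8, 0.47, 0, -1]]
[[0.01, -0.02, -0.12, -0.8, 0.46, 0, -1], [0.01, -0.01, -0.12, -0.8, 0.46, 0, -1], [0.01, 0, -0.11, -0.8, 0.46, 0, -1], [0.02, 0.01, -0.12, -0.8, 0.47, 0, -1], [0.03, 0.02, -0.11, -0.8, 0.46, 0, -1], [0.02, 0.03, -0.11, -0.8, 0.46, 0, -1], [0.04, 0.03, -0.11, -0.8, 0.46, 0, -1], [0.03, 0.04, -0.1, -0.8, 0.47, 0, -1]]
```

send_rows(
  targets=[
    [-0.63,0.37,0,0,0,0,-1],
    [-0.64,0.36,0,0,0,0,-1],
    [-0.63,0.37,0,0,0,0,-1],
    [-0.64,0.37,0,0,0,0,-1],
    [-0.63,0.36,0,0,0,0,-1],
    [-0.64,0.37,0,0,0,0,-1],
    [-0.04,-0.09,-0.07,-0.8,0.46,0,-1],
    [-0.03,-0.07,-0.08,-0.8,0.47,0,-1],
  ],
)

```text
clock: 3.58
position: [0.4497, -0.2195, 0.1213]
tcp_rot: [1.566, 1.046, 0.07]
contact_force: [-0.2, -0.2, -1.7]
gripper_width: 0.0173
```

send_rows(
  targets=[
    [-0.03,-0.08,-0.09,-0.8,0.46,0,-1],
    [-0.02,-0.07,-0.09,-0.8,0.46,0,-1],
    [-0.02,-0.06,-0.1,-0.8,0.46,0,-1],
    [-0.02,-0.05,-0.1,-0.8,0.47,0,-1],
    [-0.01,-0.05,-0.11,-0.81,0.46,0,-1],
    [-0.01,-0.04,-0.11,-0.8,0.46,0.01,-1],
    [-0.01,-0.03,-0.11,-0.8,0.46,0,-1],
    [0,-0.02,-0.11,-0.8,0.47,0,-1],
  ],
)

```text
clock: 4.25
position: [0.4318, -0.2036, 0.117]
tcp_rot: [1.573, 1.048, 0.721]
contact_force: [0.4, -0.7, -1.5]
gripper_width: 0.0178
```

send_rows(
  targets=[
    [0.01,-0.02,-0.12,-0.8,0.46,0,-1],
    [0.01,-0.01,-0.12,-0.8,0.46,0,-1],
    [0.01,0,-0.11,-0.8,0.46,0,-1],
    [0.02,0.01,-0.12,-0.8,0.47,0,-1],
    [0.03,0.02,-0.11,-0.8,0.46,0,-1],
    [0.02,0.03,-0.11,-0.8,0.46,0,-1],
    [0.04,0.03,-0.11,-0.8,0.46,0,-1],
    [0.03,0.04,-0.1,-0.8,0.47,0,-1],
  ],
)

```text
clock: 4.92
position: [0.4153, -0.1877, 0.1145]
tcp_rot: [1.573, 1.047, 1.366]
contact_force: [-0.0, 0.0, -1.0]
gripper_width: 0.0173
```

```bash
python3 - <<'E'
from h import *
from bench import manip
p,R,o=cur(); print(o["clock"],p,o["joint_pos"].round(3),o["gripper_width"],o["contact_force"].round(1))
pt,Rt=turner_now(p,R); tip=pt+Rt.apply([.145,0,-.0085]);print("grip",pt,"tip",tip,Rt.as_euler('ZYX',True).round(1))
for n in("top","scene"):
    c=manip.camera(n); np.savez(n+"3.npz",**c)
    if n=="top":
        print(proj(c,tip),proj(c,[pt+Rt.apply(q) for q in ([.145,.017,-.007],[.145,-.017,-.007],[.05,.017,-.007],[.05,-.017,-.007])]))
        crop(c,260,170,420,300,5,"pics/t3.png")
    else: crop(c,240,140,440,300,4,"pics/s3.png"); print(proj(c,tip))
E
```

```text
4.9167 [ 0.41529838 -0.18769408  0.11452114] [-0.733  0.421 -0.358  1.075  0.446  0.98 ] 0.017338103290126555 [-0.  0. -1.]
grip [ 0.41280235 -0.19675411  0.11771963] tip [ 0.44253512 -0.05483897  0.10915788] [78.2  0.   0.1]
[[317.69514544 248.53858464]] [[315.70102822 257.47901907]
 [319.62336481 239.68421711]
 [365.41058062 268.55101726]
 [369.22693235 250.66302698]]
[[287.51154241 183.11776759]]
```

View pics/t3.png

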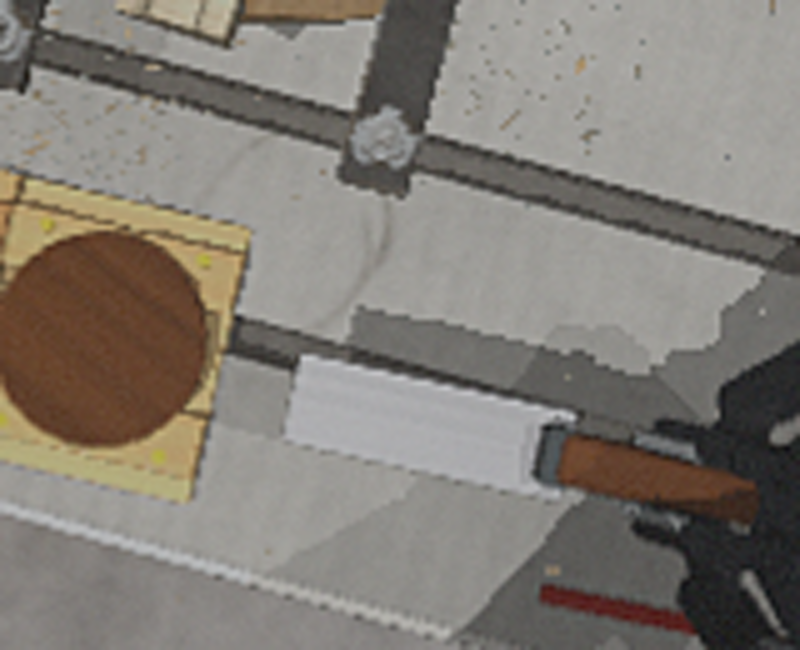

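View pics/s3.png

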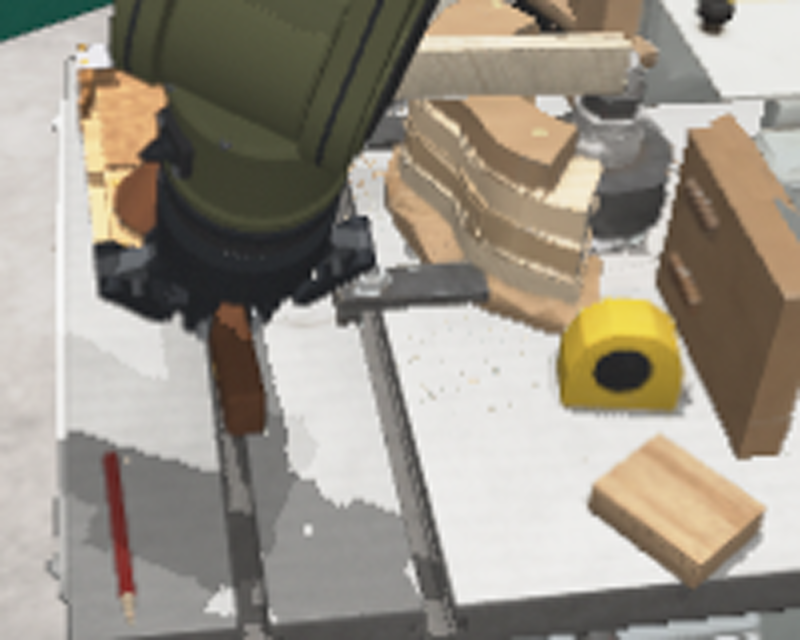

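```bash
python3 - <<'E'
from h import *
c=load("top3.npz"); P=cloud(c)
c_,s_=np.cos(TB[2]),np.sin(TB[2])
for q in [(310,400),(350,405),(400,420),(450,430),(500,440),(520,425),(600,465)]:
    u=int(round((q[0]+.5)/5-.5+260));v=int(round((q[1]+.5)/5-.5+170)); w=P[v,u]; d=w[:2]-np.array(TB[:2])
    print(q,(w*1e3).round(1),"board",((d[0]*c_+d[1]*s_)*1e3).round(1),((-d[0]*s_+d[1]*c_)*1e3).round(1))
# plane fit of blade
pts=[]
for v in range(400):
    for u in range(640):
        w=P[v,u];d=w[:2]-np.array(TB[:2]);x=d[0]*c_+d[1]*s_;y=-d[0]*s_+d[1]*c_
        if -.3<x<-.10 and abs(y)<.04 and .085<w[2]<.125 and -.145>x>-.235: pts.append((x,y,w[2]))
pts=np.array(pts);A=np.c_[pts[:,:2],np.ones(len(pts))];k=np.linalg.lstsq(A,pts[:,2],rcond=None)[0];print(len(pts),k,"z at tip",k[0]*-.15+k[2], "y range",np.percentile(pts[:,1],[1,50,99]), pts[:,0].max())
E
```

```text
(310, 400) [439.9 -63.  109.9] board -158.6 1.6
(350, 405) [438.3 -78.  110.7] board -173.7 0.1
(400, 420) [433.  -96.7 112.7] board -193.1 1.3
(450, 430) [ 429.5 -115.4  112.8] board -212.0 0.9
(500, 440) [ 425.9 -134.1  111.3] board -231.1 0.5
(520, 425) [ 431.6 -141.4  112.7] board -237.1 -6.6
(600, 465) [ 418.5 -169.3  130.3] board -267.1 0.4
833 [-0.00071808  0.00595501  0.11129729] z at tip 0.11140499915935806 y range [-0.01551382  0.00128094  0.01783076] -0.15012652343813163
```

```bash
cat > kin.py <<'E'
from h import *
from scipy.optimize import least_squares
D=[([-1.2,.2607,-.1394,1.1727,0,1.5708],[.18998,-.48867,.23045],[-3.13222797,1.56880701,1.95094938]),
([-0.685,0.053,-0.995,0.073,0.283,2.616],[0.41412848,-0.22275249,0.09470632],None),
([-0.618,0.297,-1.061,-0.251,0.253,2.675],[0.45348018,-0.22392852,0.01079989],None),
([-0.733,0.421,-0.358,1.075,0.446,0.98],[0.41529838,-0.18769408,0.11452114],None)]
def fk(q,k,s5=1):
    r0,z0,L2,b2,L3,b3,L4,L5=k
    a=q[1]+b2; # angle from vertical
    e=q[1]-q[2]+b3; P=q[1]-q[2]+q[3]   # pitch down from horizontal
    r=r0+L2*np.sin(a)+L3*np.cos(e); z=z0+L2*np.cos(a)-L3*np.sin(e)
    w=np.array([r,0,z])+L4*np.array([np.cos(P),0,-np.sin(P)])
    d=np.cos(q[4])*np.array([np.cos(P),0,-np.sin(P)])+s5*np.sin(q[4])*np.array([0,1,0])
    Rz=Rn.from_euler('z',q[0]); return Rz.apply(w+L5*d),Rz.apply(d)
if __name__=="__main__":
    for q,p,_ in D: print(fk(q,[0,0,0,0,0,0,0,1])[1].round(3))
    f=lambda k:np.concatenate([fk(q,k)[0]-p for q,p,_ in D])
    best=None
    for i in range(40):
        rng=np.random.default_rng(i);x0=[0,.2,.35,rng.uniform(-.5,.5),.35,rng.uniform(-.5,.5),.05,.25]
        r=least_squares(lambda k:np.r_[f(k),1e-4*(np.array(k)-[0,.2,.35,0,.35,0,.05,.25])],x0)
        if best is None or r.cost<best.cost:best=r
    print(best.x.round(4),f(best.x).round(4))
E
python3 kin.py
```

```text
[-0.001  0.002 -1.   ]
[ 0.5   -0.048 -0.865]
[ 0.498 -0.047 -0.866]
[ 0.101  0.489 -0.866]
[ 6.000e-04  2.194e-01  5.657e-01 -1.000e-04  3.905e-01 -1.555e-01
  1.203e-01  3.207e-01] [-0.  0.  0.  0.  0. -0.  0.  0.  0. -0. -0. -0.]
```

```bash
cat >> kin.py <<'E'
K=np.array([6e-4,.2194,.5657,-1e-4,.3905,-.1555,.1203,.3207])
LO=np.array([-2.78,-.83,-1.28,-1.9,-1.57,-3.14]);HI=np.array([2.78,1.72,1.37,2.12,1.48,3.14])
def baseR(q):
    P=q[1]-q[2]+q[3]
    return Rn.from_euler('z',q[0])*Rn.from_euler('y',P)*Rn.from_euler('z',q[4])
def ik(p,R,q0):
    d=R.apply([1,0,0])
    r=least_squares(lambda q:np.r_[(fk(q,K)[0]-p)*10,fk(q,K)[1]-d],q0[:5],bounds=(LO[:5]-.6,HI[:5]+.6))
    q=r.x; C=(baseR(q).inv()*R).as_rotvec(); return q,C,np.abs(r.fun).max()
E
python3 - <<'E'
from kin import *
for q,p,e in D[:1]:
    print((baseR(q).inv()*Rn.from_euler('xyz',e)).as_rotvec())
p,R,o=cur();q=o["joint_pos"][:5];print(ik(p,R,q))
wp=[]
Rb=lambda th:RT(TB[2],np.radians(th))
for x in(-.15,-.115,-.03):wp.append(("ins%g"%x,board(x,-.001,.0135),0))
pv=(-.0195,.0205)
for th in range(0,111,10):
    a=np.radians(th); rx,rz=-.012,-.0045
    x=pv[0]+rx*np.cos(a)+rz*np.sin(a); z=pv[1]-rx*np.sin(a)+rz*np.cos(a)
    wp.append(("th%d"%th,board(x,-.001,z),th))
for n,t,th in wp:
    pt,Rt=tool_for_tip(t,Rb(th)); q,C,e=ik(pt,Rt,q); full=np.r_[q,C[0]]
    print(n,pt.round(3),full.round(2),"%.4f"%e,"LIM" if (full<LO).any() or (full>HI).any() else "")
E
```

```text
[ 7.97582699e-06 -1.44435642e-05 -1.86131515e-05]
(array([-0.73238754,  0.42166214, -0.35731203,  1.07355845,  0.44732157]), array([-5.87325137e-01,  7.53860851e-13,  9.79354564e-14]), np.float64(6.131067875614349e-13))
ins-0.15 [ 0.417 -0.188  0.019] [-0.73  0.54 -0.47  0.85  0.45 -0.59] 0.0000 
ins-0.115 [ 0.424 -0.154  0.019] [-0.67  0.51 -0.52  0.79  0.46 -0.52] 0.0000 
ins-0.03 [ 0.442 -0.07   0.019] [-0.51  0.46 -0.62  0.66  0.5  -0.34] 0.0000 
th0 [ 0.441 -0.072  0.021] [-0.51  0.46 -0.62  0.67  0.5  -0.34] 0.0000 
th10 [ 0.442 -0.07   0.047] [-0.4   0.35 -0.62  0.67  0.34 -0.2 ] 0.0000 
th20 [ 0.443 -0.063  0.072] [-0.27  0.27 -0.6   0.71  0.17 -0.06] 0.0000 
th30 [ 0.446 -0.052  0.095] [-0.12  0.24 -0.55  0.78  0.    0.09] 0.0000 
th40 [ 0.449 -0.038  0.116] [ 0.04  0.25 -0.49  0.87 -0.17  0.25] 0.0000 
th50 [ 0.452 -0.02   0.134] [ 0.18  0.3  -0.41  1.   -0.32  0.41] 0.0000 
th60 [0.457 0.001 0.149] [ 0.31  0.39 -0.31  1.15 -0.45  0.58] 0.0000 
th70 [0.462 0.024 0.159] [ 0.42  0.5  -0.2   1.33 -0.55  0.76] 0.0000 
th80 [0.467 0.048 0.166] [ 0.51  0.64 -0.08  1.52 -0.61  0.94] 0.0000 
th90 [0.472 0.073 0.168] [ 0.58  0.78  0.04  1.72 -0.66  1.11] 0.0000 
th100 [0.478 0.098 0.166] [ 0.63  0.94  0.17  1.92 -0.68  1.27] 0.0000 
th110 [0.483 0.123 0.159] [ 0.67  1.1   0.29  2.11 -0.68  1.43] 0.0000
```

```bash
python3 - <<'E'
from h import *
p,R,o=cur()
rows(p,R,[(*tool_for_tip(board(-.150,-.0014,.0135),RT(TB[2])),6),(*tool_for_tip(board(-.128,-.0014,.0135),RT(TB[2])),2)],-1)
E
```

```text
max 0.56
[[0.55, -0.32, 0, 0, 0, 0, -1], [0.55, -0.32, 0.01, 0, -0.01, 0, -1], [0.55, -0.31, 0, 0, 0, 0, -1], [0.56, -0.32, 0.01, 0, -0.01, 0, -1], [0.55, -0.32, 0, 0, 0, 0, -1], [0.55, -0.32, 0, 0, -0.01, 0, -1], [0.22, 0.38, 0, 0, 0, 0, -1], [0.22, 0.39, 0, 0, 0, 0, -1]]
```

send_rows(
  targets=[
    [0.55,-0.32,0,0,0,0,-1],
    [0.55,-0.32,0.01,0,-0.01,0,-1],
    [0.55,-0.31,0,0,0,0,-1],
    [0.56,-0.32,0.01,0,-0.01,0,-1],
    [0.55,-0.32,0,0,0,0,-1],
    [0.55,-0.32,0,0,-0.01,0,-1],
    [0.22,0.38,0,0,0,0,-1],
    [0.22,0.39,0,0,0,0,-1],
  ],
)

```text
clock: 5.68
position: [0.4203, -0.1649, 0.019]
tcp_rot: [1.572, 1.046, 1.358]
contact_force: [0.2, -0.5, -0.4]
gripper_width: 0.0175
```

```bash
cat > look.py <<'E'
from h import *
import sys
from bench import manip
n,u0,v0,u1,v1,f=sys.argv[1],*map(int,sys.argv[2:7]); which=sys.argv[7] if len(sys.argv)>7 else "top"
p,R,o=cur(); print(o["clock"],p.round(4),o["joint_pos"].round(3),o["gripper_width"].round(4),o["contact_force"].round(1))
pt,Rt=turner_now(p,R); tip=pt+Rt.apply([.145,0,-.0085]); d=tip[:2]-np.array(TB[:2]);c_,s_=np.cos(TB[2]),np.sin(TB[2])
print("tip board mm",((d[0]*c_+d[1]*s_)*1e3).round(1),((-d[0]*s_+d[1]*c_)*1e3).round(1),(tip[2]*1e3).round(1),Rt.as_euler('ZYX',True).round(1))
c=manip.camera(which); np.savez(n+".npz",**c); crop(c,u0,v0,u1,v1,f,"pics/"+n+".png")
E
python3 look.py t4 230 180 390 300 5
```

```text
Traceback (most recent call last):
  File "look.py", line 5, in <module>
    p,R,o=cur(); print(o["clock"],p.round(4),o["joint_pos"].round(3),o["gripper_width"].round(4),o["contact_force"].round(1))
                                                                     ^^^^^^^^^^^^^^^^^^^^^^^^
AttributeError: 'float' object has no attribute 'round'
```

```bash
sed -i 's/o\["gripper_width"\].round(4)/round(o["gripper_width"],4)/' look.py
python3 look.py t4 230 180 390 300 5
python3 - <<'E'
from h import *
c=load("t4.npz");P=cloud(c);c_,s_=np.cos(TB[2]),np.sin(TB[2])
d=P[...,:2]-np.array(TB[:2]);x=d[...,0]*c_+d[...,1]*s_;y=-d[...,0]*s_+d[...,1]*c_
# bright steel pixels
m=(x<-.12)&(x>-.21)&(abs(y)<.04)&(P[...,2]>.006)&(P[...,2]<.03)
print(m.sum(),np.percentile(y[m],[1,50,99]),x[m].max(),np.median(P[...,2][m]))
E
```

```text
5.6833 [ 0.4203 -0.1649  0.019 ] [-0.695  0.519 -0.503  0.81   0.46   1.028] 0.0175 [ 0.2 -0.5 -0.4]
tip board mm -126.8 -0.4 13.8 [77.7 -0.1  0.1]
650 [-0.01637704  0.00039283  0.01699531] -0.1211772804196379 0.016094659799756883
```

View pics/t4.png

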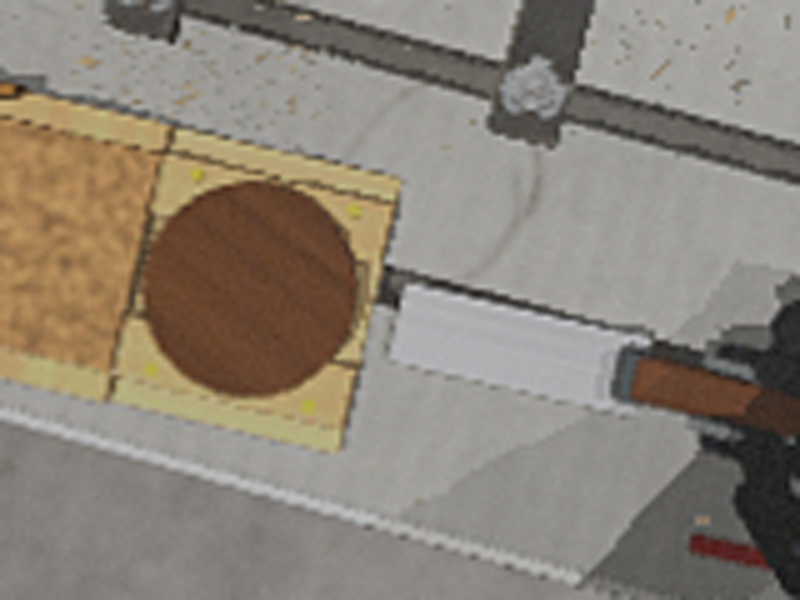

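```bash
python3 - <<'E'
from h import *
p,R,o=cur()
rows(p,R,[(*tool_for_tip(board(-.080,-.0008,.0135),RT(TB[2])),5),(*tool_for_tip(board(-.032,-.0008,.0135),RT(TB[2])),11)],-1)
E
```

```text
max 0.31
[[0.19, 0.3, 0.01, 0, 0, -0.01, -1], [0.18, 0.31, 0.01, -0.01, 0, 0, -1], [0.19, 0.3, 0.01, 0, 0, -0.01, -1], [0.18, 0.3, 0.01, -0.01, 0, -0.01, -1], [0.19, 0.31, 0.02, 0, 0, -0.01, -1], [0.09, 0.15, 0, 0, 0, 0, -1], [0.08, 0.15, 0, 0, 0, 0, -1], [0.09, 0.15, 0, 0, 0, 0, -1]]
[[0.09, 0.15, 0, 0, 0, 0, -1], [0.09, 0.15, 0, 0, 0, 0, -1], [0.08, 0.16, 0, 0, 0, 0, -1], [0.09, 0.15, 0, 0, 0, 0, -1], [0.09, 0.15, 0, 0, 0, 0, -1], [0.08, 0.15, 0, 0, 0, 0, -1], [0.09, 0.15, 0, 0, 0, 0, -1], [0.09, 0.15, 0, 0, 0, 0, -1]]
```

send_rows(
  targets=[
    [0.19,0.3,0.01,0,0,-0.01,-1],
    [0.18,0.31,0.01,-0.01,0,0,-1],
    [0.19,0.3,0.01,0,0,-0.01,-1],
    [0.18,0.3,0.01,-0.01,0,-0.01,-1],
    [0.19,0.31,0.02,0,0,-0.01,-1],
    [0.09,0.15,0,0,0,0,-1],
    [0.08,0.15,0,0,0,0,-1],
    [0.09,0.15,0,0,0,0,-1],
  ],
)

```text
clock: 6.4
position: [0.4344, -0.1094, 0.0178]
tcp_rot: [1.567, 1.05, 1.358]
contact_force: [-0.3, 0.8, -0.4]
gripper_width: 0.0178
```

send_rows(
  targets=[
    [0.09,0.15,0,0,0,0,-1],
    [0.09,0.15,0,0,0,0,-1],
    [0.08,0.16,0,0,0,0,-1],
    [0.09,0.15,0,0,0,0,-1],
    [0.09,0.15,0,0,0,0,-1],
    [0.08,0.15,0,0,0,0,-1],
    [0.09,0.15,0,0,0,0,-1],
    [0.09,0.15,0,0,0,0,-1],
  ],
)

```text
clock: 7.07
position: [0.4416, -0.0752, 0.0176]
tcp_rot: [1.567, 1.05, 1.358]
contact_force: [-0.1, -0.2, -2.0]
gripper_width: 0.0178
```

```bash
python3 look.py t5 200 180 360 300 5; python3 look.py s5 240 140 440 300 4 scene
```

```text
7.0667 [ 0.4416 -0.0752  0.0176] [-0.515  0.463 -0.615  0.663  0.495  1.222] 0.0178 [-0.1 -0.2 -2. ]
tip board mm -34.7 -1.9 11.9 [78.   0.2 -0. ]
7.1167 [ 0.4415 -0.0745  0.0177] [-0.514  0.462 -0.615  0.663  0.495  1.222] 0.0178 [ 0.5  0.2 -0.3]
tip board mm -34.0 -1.5 12.0 [78.   0.1 -0. ]
```

View pics/t5.png

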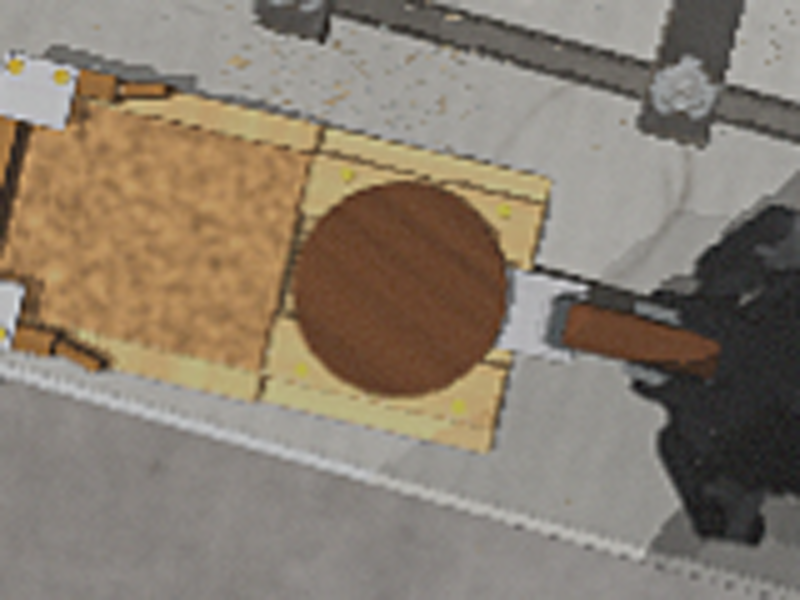

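View pics/s5.png

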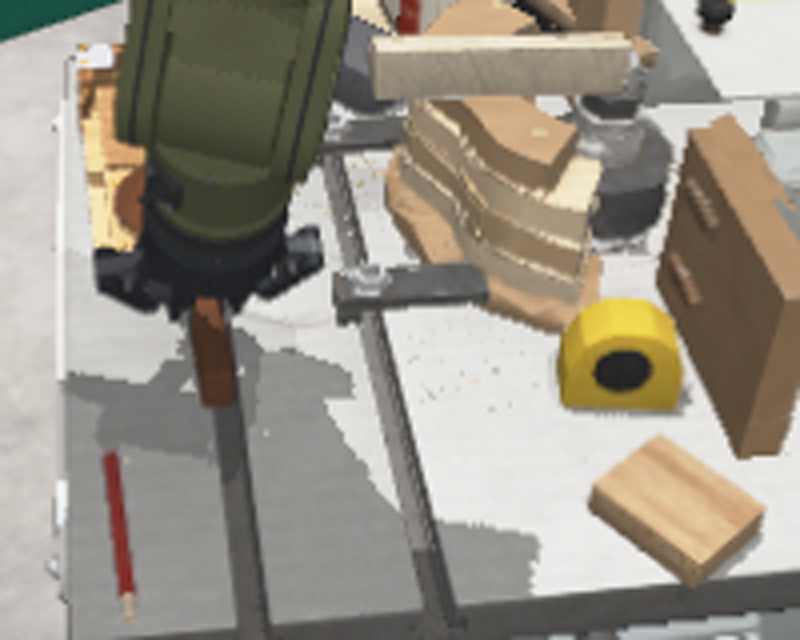

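```bash
cat > flip.py <<'E'
from h import *
import sys
def tipxz(th,pv=(-.027,.020),r=(-.010,-.0025)):
    a=np.radians(th); return pv[0]+r[0]*np.cos(a)+r[1]*np.sin(a), pv[1]-r[0]*np.sin(a)+r[1]*np.cos(a)
def wp(th,dx=0,dz=0,n=1):
    x,z=tipxz(th); return (*tool_for_tip(board(x+dx,-.001,z+dz),RT(TB[2],np.radians(th))),n)
E
python3 - <<'E'
from flip import *
p,R,o=cur()
rows(p,R,[wp(0,0,0,2)]+[wp(t) for t in np.arange(1,15)*3.5],-1)
E
```

```text
max 0.7
[[-0.12, 0.01, -0.01, 0.01, 0, 0.02, -1], [-0.11, 0, -0.02, 0.01, 0, 0.01, -1], [-0.3, 0.2, 0.01, 0, 0, -0.7, -1], [-0.3, 0.19, 0, 0, 0, -0.7, -1], [-0.3, 0.19, 0, 0, 0, -0.7, -1], [-0.3, 0.19, 0, 0, 0, -0.7, -1], [-0.3, 0.2, 0, 0, 0, -0.7, -1], [-0.29, 0.19, 0, 0, 0, -0.7, -1]]
[[-0.3, 0.19, 0, -0.01, 0, -0.7, -1], [-0.3, 0.2, 0, 0, 0, -0.7, -1], [-0.3, 0.19, 0, 0, 0, -0.7, -1], [-0.3, 0.19, 0, 0, 0, -0.7, -1], [-0.3, 0.2, 0, 0, 0, -0.7, -1], [-0.3, 0.19, 0, 0, 0, -0.7, -1], [-0.3, 0.19, 0, 0, 0, -0.7, -1], [-0.3, 0.19, 0, 0, 0.01, -0.7, -1]]
```

send_rows(
  targets=[
    [-0.12,0.01,-0.01,0.01,0,0.02,-1],
    [-0.11,0,-0.02,0.01,0,0.01,-1],
    [-0.3,0.2,0.01,0,0,-0.7,-1],
    [-0.3,0.19,0,0,0,-0.7,-1],
    [-0.3,0.19,0,0,0,-0.7,-1],
    [-0.3,0.19,0,0,0,-0.7,-1],
    [-0.3,0.2,0,0,0,-0.7,-1],
    [-0.29,0.19,0,0,0,-0.7,-1],
  ],
)

```text
clock: 7.83
position: [0.4427, -0.0681, 0.0757]
tcp_rot: [1.559, 1.417, 1.346]
contact_force: [0.6, 0.3, -1.6]
gripper_width: 0.0181
```

```bash
python3 look.py t6 200 180 360 300 5; python3 look.py s6 240 140 440 300 4 scene
```

```text
7.8333 [ 0.4427 -0.0681  0.0757] [-0.262  0.267 -0.591  0.719  0.154  1.52 ] 0.0181 [ 0.6  0.3 -1.6]
tip board mm -38.5 -1.9 21.7 [77.8 21.2 -0.1]
7.8833 [ 0.4442 -0.0663  0.0774] [-0.258  0.264 -0.589  0.72   0.154  1.522] 0.0176 [ 0.6  2.  -0.2]
tip board mm -36.4 -2.8 23.5 [77.9 21.2 -0.3]
```

View pics/t6.png

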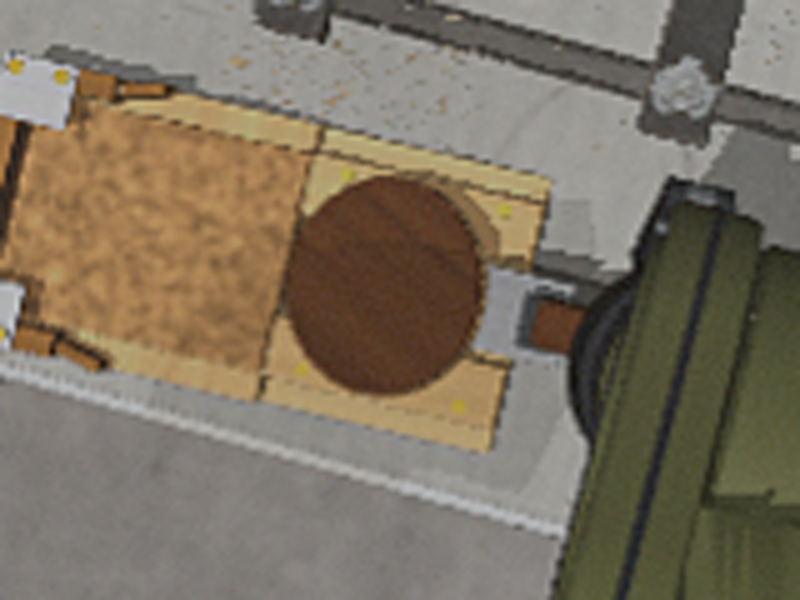

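View pics/s6.png

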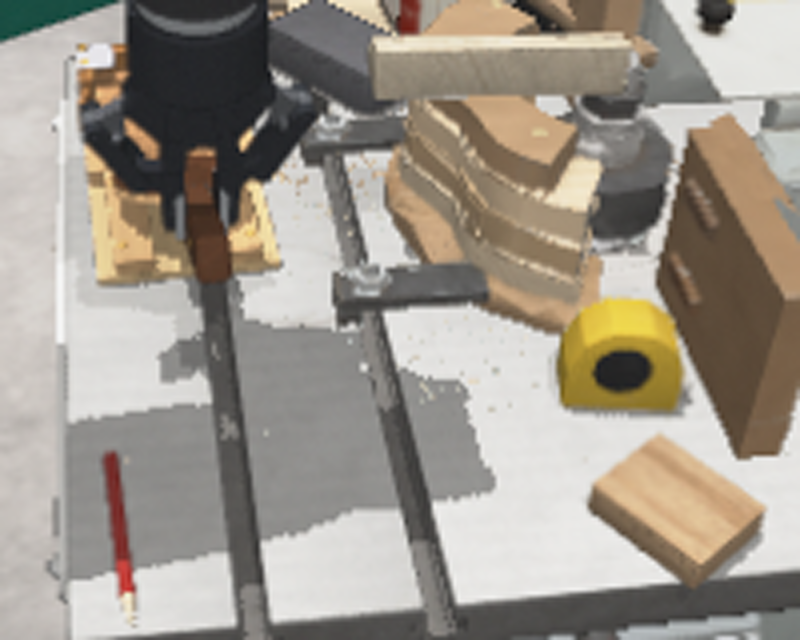

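send_rows(
  targets=[
    [-0.3,0.19,0,0,0,-0.7,-1],
    [-0.3,0.2,0,0,0,-0.7,-1],
    [-0.3,0.19,0,0,0,-0.7,-1],
    [-0.3,0.19,0,0,0,-0.7,-1],
    [-0.3,0.2,0,0,0,-0.7,-1],
    [-0.3,0.19,0,0,0,-0.7,-1],
    [-0.3,0.19,0,0,0,-0.7,-1],
    [-0.3,0.19,0,0,0,-0.7,-1],
  ],
)

```text
clock: 8.6
position: [0.451, -0.0274, 0.1318]
tcp_rot: [-1.572, 1.237, -1.784]
contact_force: [0.0, -0.1, -1.3]
gripper_width: 0.0176
```

```bash
python3 look.py t7 200 180 360 300 5; python3 look.py s7 240 140 440 300 4 scene; python3 - <<'E'
from flip import *
p,R,o=cur()
rows(p,R,[wp(t) for t in 49+np.arange(1,9)*3.5]+[wp(t) for t in 77+np.arange(1,9)*2.5],-1)
E
```

```text
8.6 [ 0.451  -0.0274  0.1318] [ 0.157  0.291 -0.423  0.981 -0.31   1.96 ] 0.0176 [ 0.  -0.1 -1.3]
tip board mm -36.8 -1.3 25.8 [77.8 49.1  0.1]
8.65 [ 0.4524 -0.0249  0.1316] [ 0.162  0.294 -0.419  0.983 -0.309  1.962] 0.0176 [ 2.7  2.6 -2.6]
tip board mm -34.0 -1.9 25.6 [78.  49.1  0.1]
max 0.71
[[-0.31, 0.15, -0.04, 0.02, -0.01, -0.71, -1], [-0.3, 0.19, 0, 0, 0, -0.7, -1], [-0.3, 0.2, 0, 0, 0, -0.7, -1], [-0.29, 0.19, 0, -0.01, 0, -0.7, -1], [-0.3, 0.19, 0, 0, 0, -0.7, -1], [-0.3, 0.19, 0.01, 0, 0.01, -0.7, -1], [-0.3, 0.2, 0, 0, 0, -0.7, -1], [-0.3, 0.19, 0, 0, 0, -0.7, -1]]
[[-0.22, 0.14, 0, 0, 0, -0.5, -1], [-0.21, 0.13, 0, 0, 0, -0.5, -1], [-0.21, 0.14, 0, 0, 0, -0.5, -1], [-0.22, 0.13, 0, 0, 0, -0.5, -1], [-0.21, 0.14, 0, 0, 0, -0.5, -1], [-0.22, 0.14, 0, 0, 0, -0.5, -1], [-0.21, 0.13, 0, 0, 0, -0.5, -1], [-0.22, 0.14, 0, 0, 0, -0.5, -1]]
```

View pics/t7.png

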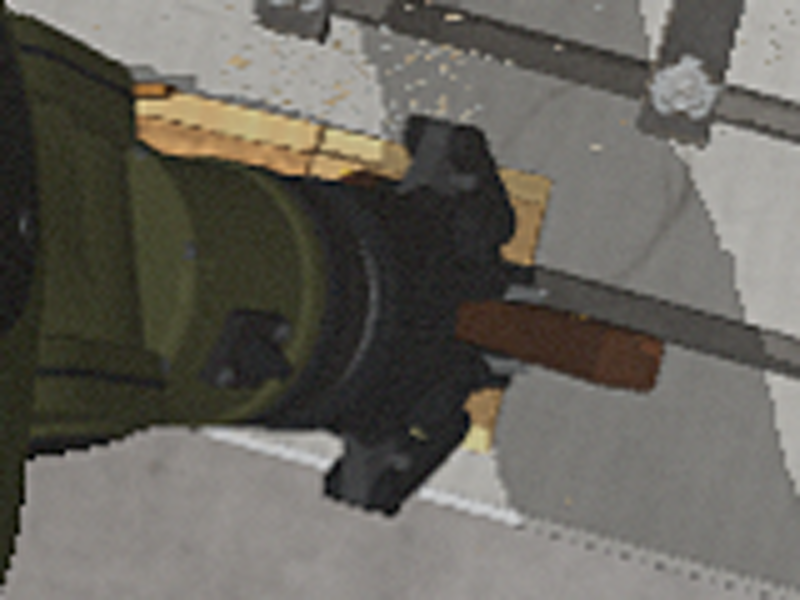

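View pics/s7.png

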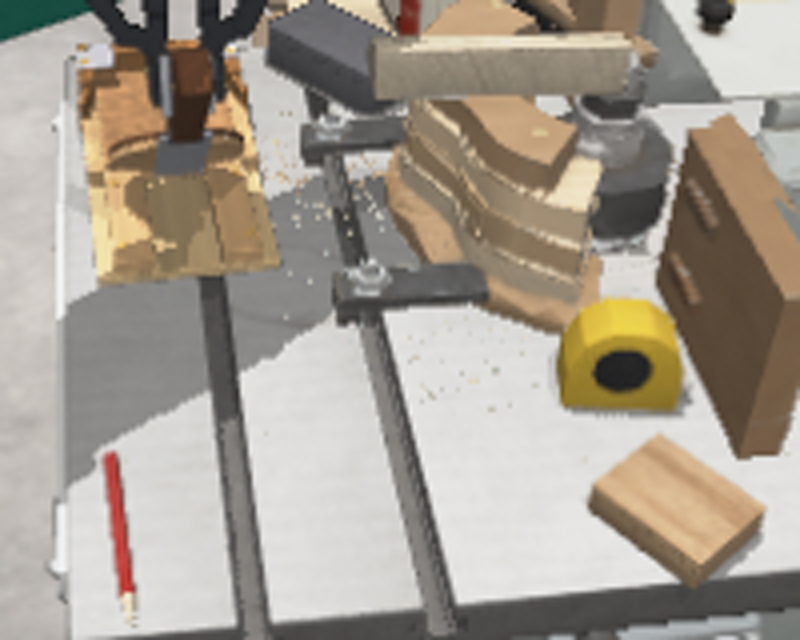

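send_rows(
  targets=[
    [-0.31,0.15,-0.04,0.02,-0.01,-0.7,-1],
    [-0.3,0.19,0,0,0,-0.7,-1],
    [-0.3,0.2,0,0,0,-0.7,-1],
    [-0.29,0.19,0,-0.01,0,-0.7,-1],
    [-0.3,0.19,0,0,0,-0.7,-1],
    [-0.3,0.19,0.01,0,0.01,-0.7,-1],
    [-0.3,0.2,0,0,0,-0.7,-1],
    [-0.3,0.19,0,0,0,-0.7,-1],
  ],
)

```text
clock: 9.37
position: [0.4635, 0.0334, 0.1626]
tcp_rot: [-1.572, 0.749, -1.787]
contact_force: [0.1, -1.1, -1.5]
gripper_width: 0.0172
```

```bash
python3 look.py s8 240 120 440 280 4 scene; python3 - <<'E'
from flip import *
p,R,o=cur()
rows(p,R,[wp(t) for t in 77+np.arange(1,9)*2.4],-1)
E
```

```text
9.3667 [0.4635 0.0334 0.1626] [ 0.472  0.589 -0.131  1.449 -0.601  2.449] 0.0172 [ 0.1 -1.1 -1.5]
tip board mm -34.3 -0.7 29.2 [77.7 77.1  0.1]
max 0.48
[[-0.27, 0.06, 0.02, 0, -0.06, -0.43, -1], [-0.21, 0.14, 0, 0, 0, -0.48, -1], [-0.21, 0.13, 0, 0, 0, -0.48, -1], [-0.2, 0.13, 0, 0, 0.01, -0.48, -1], [-0.21, 0.13, 0, 0, 0, -0.48, -1], [-0.2, 0.13, 0, 0, 0, -0.48, -1], [-0.21, 0.13, 0, 0, 0, -0.48, -1], [-0.21, 0.13, 0, 0, 0, -0.48, -1]]
```

View pics/s8.png

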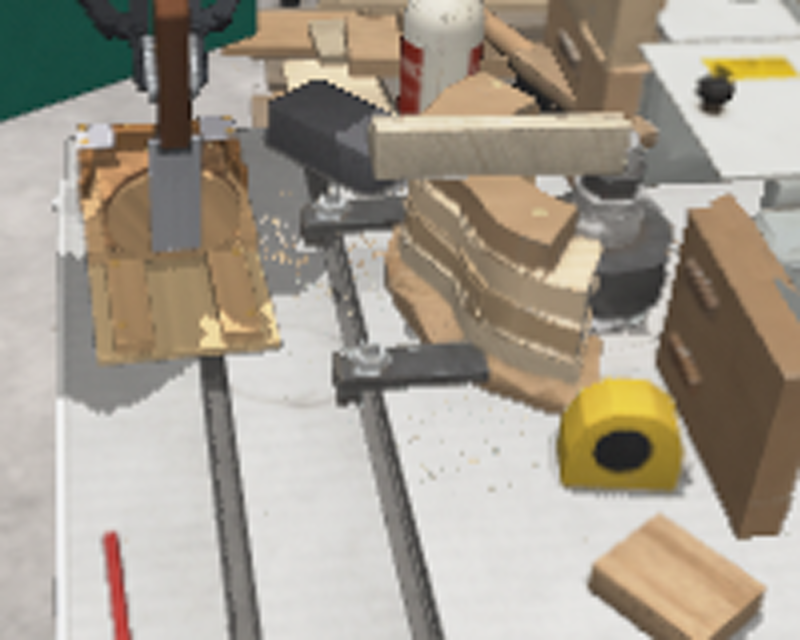

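send_rows(
  targets=[
    [-0.27,0.06,0.02,0,-0.03,-0.43,-1],
    [-0.21,0.14,0,0,0,-0.48,-1],
    [-0.21,0.13,0,0,0,-0.48,-1],
    [-0.2,0.13,0,0,0,-0.48,-1],
    [-0.21,0.13,0,0,0,-0.48,-1],
    [-0.2,0.13,0,0,0,-0.48,-1],
    [-0.21,0.13,0,0,0,-0.48,-1],
    [-0.21,0.13,0,0,0,-0.48,-1],
  ],
)

```text
clock: 10.08
position: [0.4741, 0.0805, 0.1667]
tcp_rot: [-1.57, 0.419, -1.785]
contact_force: [-0.3, -0.6, -0.7]
gripper_width: 0.0179
```

```bash
python3 look.py s9 240 120 440 280 4 scene
```

```text
10.0833 [0.4741 0.0805 0.1667] [ 0.599  0.868  0.101  1.824 -0.678  2.775] 0.0179 [-0.3 -0.6 -0.7]
tip board mm -30.6 -1.3 32.4 [-101.6   84.  -179.2]
```

View pics/s9.png

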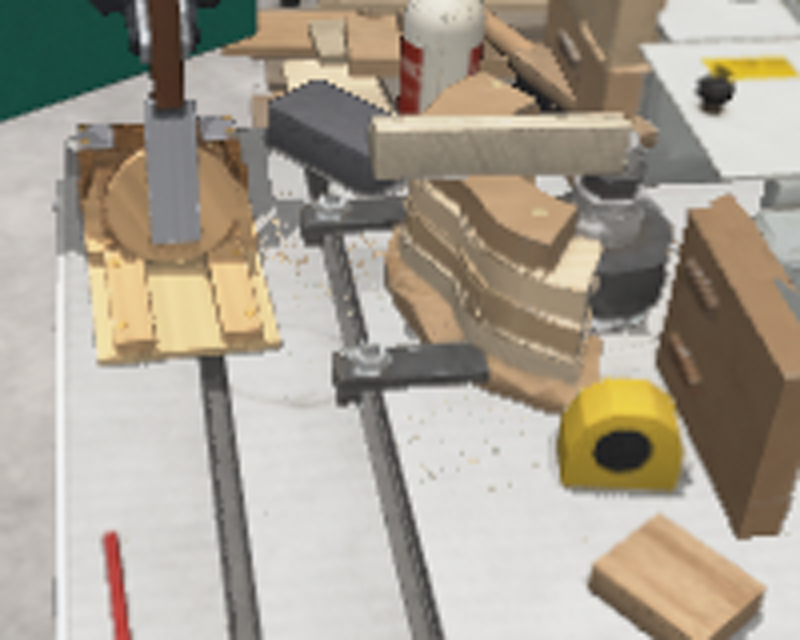

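```bash
python3 - <<'E'
from kin import *
p,R,o=cur();q=o["joint_pos"][:5];print(ik(p,R,q)[0].round(3),o["joint_pos"].round(3))
for th,x,z in [(98,-.028,.045),(100,-.02,.055),(102,-.010,.06),(102,0,.06)]:
    pt,Rt=tool_for_tip(board(x,-.001,z),RT(TB[2],np.radians(th)));q,C,e=ik(pt,Rt,q);print(q.round(2),C[0]+1.571)
rows(p,R,[(*tool_for_tip(board(x,-.001,z),RT(TB[2],np.radians(th))),n) for th,x,z,n in [(97,-.029,.05,3),(100,-.020,.055,3),(101,-.008,.06,4),(101,0.004,.06,6)]],-1)
E
```

```text
[ 0.602  0.874  0.103  1.825 -0.678] [ 0.601  0.873  0.102  1.824 -0.678  2.776]
[ 0.61  0.89  0.14  1.89 -0.68] 2.806908339711316
[ 0.63  0.92  0.19  1.96 -0.68] 2.84372306522107
[ 0.65  0.96  0.24  2.02 -0.67] 2.8800381725288773
[ 0.66  0.97  0.27  2.04 -0.66] 2.884772718892677
max 0.22
[[-0.14, -0.22, 0, 0, -0.01, -0.05, -1], [-0.14, -0.22, 0.01, -0.01, -0.02, -0.06, -1], [-0.14, -0.22, 0, 0, -0.01, -0.05, -1], [-0.22, 0.04, 0, 0, 0, -0.2, -1], [-0.21, 0.03, 0, 0, 0, -0.2, -1], [-0.22, 0.03, 0, 0, 0, -0.2, -1], [-0.15, 0.01, 0, 0, 0, -0.05, -1], [-0.15, 0.01, 0, 0, 0, -0.05, -1]]
[[-0.15, 0, 0, 0, 0, -0.05, -1], [-0.15, 0.01, 0, 0, 0, -0.05, -1], [-0.08, 0.03, 0, 0, 0, 0, -1], [-0.07, 0.02, 0, 0, 0, 0, -1], [-0.08, 0.03, 0, 0, 0, 0, -1], [-0.07, 0.02, 0, 0, 0, 0, -1], [-0.08, 0.03, 0, 0, 0, 0, -1], [-0.07, 0.02, 0, 0, 0, 0, -1]]
```

send_rows(
  targets=[
    [-0.14,-0.22,0,0,-0.01,-0.05,-1],
    [-0.14,-0.22,0.01,0,-0.02,-0.06,-1],
    [-0.14,-0.22,0,0,-0.01,-0.05,-1],
    [-0.22,0.04,0,0,0,-0.2,-1],
    [-0.21,0.03,0,0,0,-0.2,-1],
    [-0.22,0.03,0,0,0,-0.2,-1],
    [-0.15,0.01,0,0,0,-0.05,-1],
    [-0.15,0.01,0,0,0,-0.05,-1],
  ],
)

```text
clock: 10.8
position: [0.48, 0.1072, 0.1939]
tcp_rot: [-1.565, 0.346, -1.777]
contact_force: [0.4, -0.1, -1.4]
gripper_width: 0.0177
```

```bash
python3 look.py s10 240 120 440 280 4 scene
```

```text
10.8 [0.48   0.1072 0.1939] [ 0.639  0.922  0.21   1.981 -0.675  2.855] 0.0177 [ 0.4 -0.1 -1.4]
tip board mm -13.1 -2.2 61.3 [-100.2   79.8 -178.2]
```

View pics/s10.png

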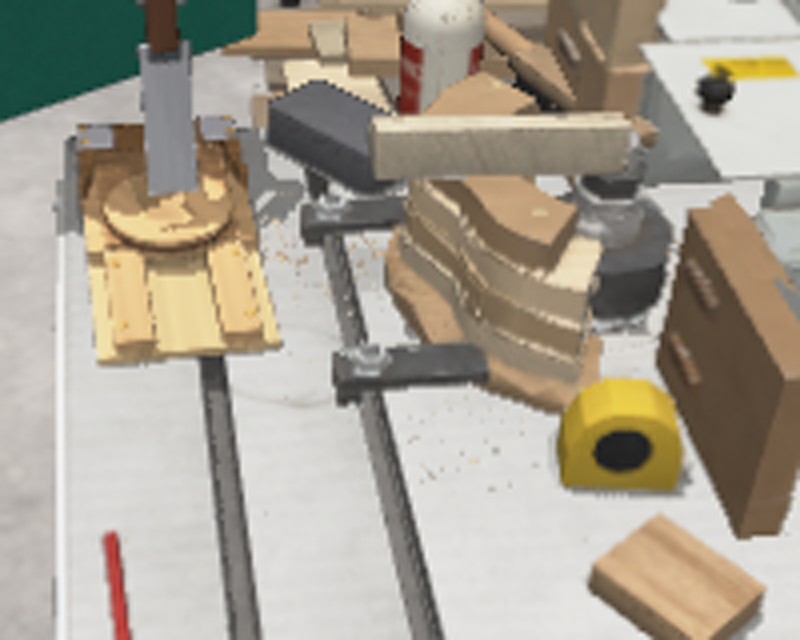

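```bash
python3 - <<'E'
from kin import *
p,R,o=cur();q=o["joint_pos"][:5]
W=[(80,-.04,.09,6),(50,-.065,.09,7),(20,-.075,.075,7),(0,-.08,.050,4)]
for th,x,z,n in W:
    pt,Rt=tool_for_tip(board(x,-.001,z),RT(TB[2],np.radians(th)));q,C,e=ik(pt,Rt,q);print(q.round(2),C[0]+1.571)
rows(p,R,[(*tool_for_tip(board(x,-.001,z),RT(TB[2],np.radians(th))),n) for th,x,z,n in W],-1)
E
```

```text
[ 0.49  0.57 -0.04  1.62 -0.63] 2.4890282560129653
[ 0.11  0.22 -0.33  1.13 -0.33] 1.9143889282947657
[-0.36  0.22 -0.5   0.88  0.17] 1.4181331746347634
[-0.61  0.44 -0.52  0.83  0.48] 1.1197632410322182
max 1.0
[[0.4, -0.36, 0, -0.01, 0.01, 0.67, -1], [0.38, -0.39, -0.01, 0, 0.01, 0.68, -1], [0.36, -0.41, 0, -0.01, 0.01, 0.67, -1], [0.33, -0.42, 0, -0.01, 0.01, 0.67, -1], [0.3, -0.45, -0.01, 0, 0.01, 0.68, -1], [0.28, -0.46, 0, -0.01, 0.01, 0.67, -1], [0.49, -0.21, 0, 0, 0, 0.86, -1], [0.48, -0.25, 0, 0, 0, 0.85, -1]]
[[0.45, -0.28, 0, 0, 0, 0.86, -1], [0.44, -0.32, 0, 0, 0, 0.86, -1], [0.41, -0.34, 0, 0, -0.01, 0.86, -1], [0.38, -0.38, 0, 0, 0, 0.85, -1], [0.35, -0.4, 0, 0, 0, 0.86, -1], [0.48, -0.14, 0, 0, 0, 0.86, -1], [0.47, -0.18, 0, 0, 0, 0.85, -1], [0.46, -0.22, 0, 0, 0, 0.86, -1]]
[[0.44, -0.25, 0, 0, 0, 0.86, -1], [0.42, -0.28, 0, 0, 0, 0.86, -1], [0.4, -0.31, 0, 0, 0, 0.85, -1], [0.37, -0.34, 0, 0, 0, 0.86, -1], [0.67, -0.27, 0, 0, 0, 1.0, -1], [0.65, -0.33, 0, 0, 0, 1.0, -1], [0.62, -0.38, 0, 0, -0.01, 1.0, -1], [0.58, -0.44, -0.01, 0, 0, 1.0, -1]]
```

send_rows(
  targets=[
    [0.4,-0.36,0,-0.01,0.01,0.67,-1],
    [0.38,-0.39,-0.01,0,0.01,0.68,-1],
    [0.36,-0.41,0,-0.01,0.01,0.67,-1],
    [0.33,-0.42,0,-0.01,0.01,0.67,-1],
    [0.3,-0.45,-0.01,0,0.01,0.68,-1],
    [0.28,-0.46,0,-0.01,0.01,0.67,-1],
    [0.49,-0.21,0,0,0,0.86,-1],
    [0.48,-0.25,0,0,0,0.85,-1],
  ],
)

```text
clock: 11.52
position: [0.4584, 0.0085, 0.2171]
tcp_rot: [-1.57, 0.851, -1.779]
contact_force: [0.2, -0.0, -0.1]
gripper_width: 0.0176
```

send_rows(
  targets=[
    [0.45,-0.28,0,0,0,0.86,-1],
    [0.44,-0.32,0,0,0,0.86,-1],
    [0.41,-0.34,0,0,-0.01,0.86,-1],
    [0.38,-0.38,0,0,0,0.85,-1],
    [0.35,-0.4,0,0,0,0.86,-1],
    [0.48,-0.14,0,0,0,0.86,-1],
    [0.47,-0.18,0,0,0,0.85,-1],
    [0.46,-0.22,0,0,0,0.86,-1],
  ],
)

```text
clock: 12.18
position: [0.4397, -0.0764, 0.1674]
tcp_rot: [-1.554, 1.449, -1.763]
contact_force: [0.2, -0.6, -1.4]
gripper_width: 0.0173
```

send_rows(
  targets=[
    [0.44,-0.25,0,0,0,0.86,-1],
    [0.42,-0.28,0,0,0,0.86,-1],
    [0.4,-0.31,0,0,0,0.85,-1],
    [0.37,-0.34,0,0,0,0.86,-1],
    [0.67,-0.27,0,0,0,1.0,-1],
    [0.65,-0.33,0,0,0,1.0,-1],
    [0.62,-0.38,0,0,-0.01,1.0,-1],
    [0.58,-0.44,-0.01,0,0,1.0,-1],
  ],
)

```text
clock: 12.85
position: [0.4306, -0.121, 0.0555]
tcp_rot: [1.563, 1.046, 1.354]
contact_force: [-0.1, -0.4, -1.9]
gripper_width: 0.0178
```

```bash
python3 look.py t11 190 180 350 300 5; python3 look.py s11 240 120 440 280 4 scene
```

```text
12.85 [ 0.4306 -0.121   0.0555] [-0.611  0.436 -0.525  0.829  0.481  1.115] 0.0178 [-0.1 -0.4 -1.9]
tip board mm -81.7 -0.8 50.3 [77.9 -0.  -0.2]
12.9 [ 0.4279 -0.1226  0.0498] [-0.617  0.447 -0.527  0.827  0.479  1.112] 0.018 [-0.8 -4.4 -5.8]
tip board mm -83.8 1.2 44.9 [77.8 -0.2  0.4]
```

View pics/t11.png

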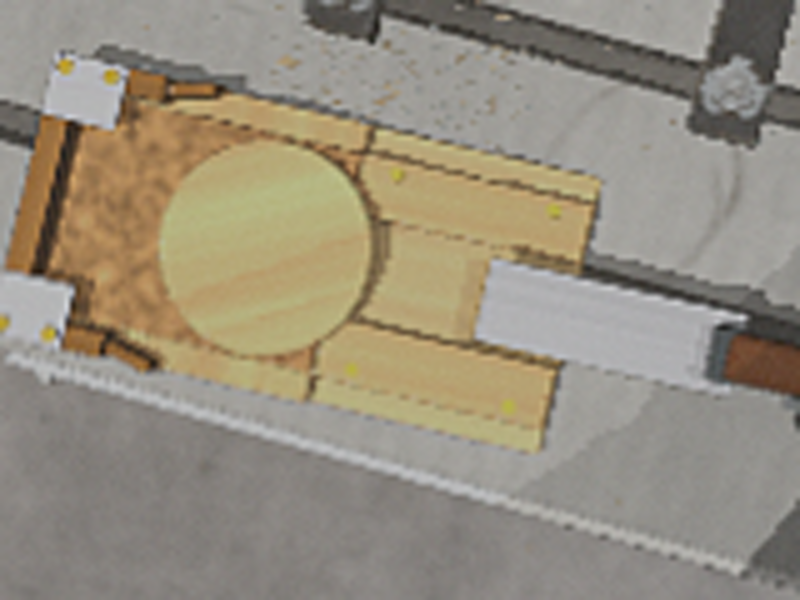

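View pics/s11.png

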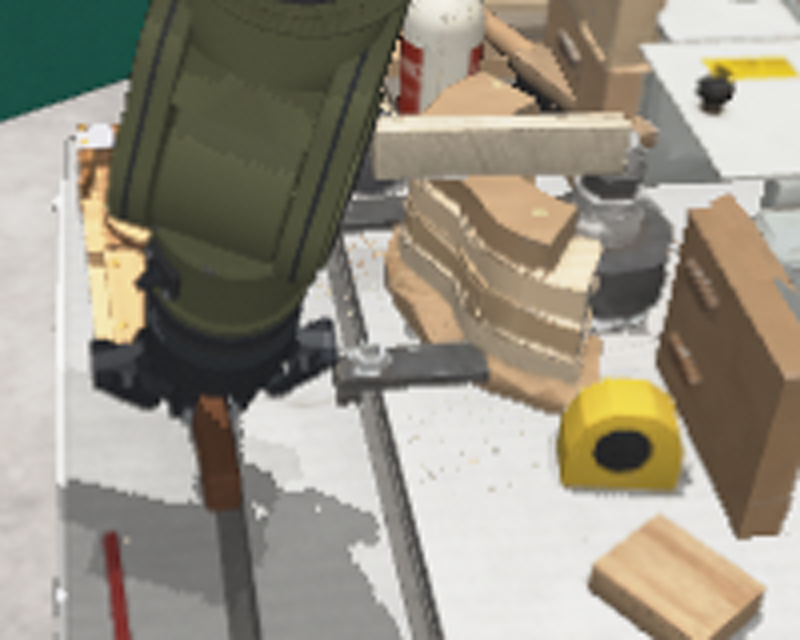

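```bash
python3 - <<'E'
from h import *
c=load("t11.npz");P=cloud(c);c_,s_=np.cos(TB[2]),np.sin(TB[2])
def bo(w): d=w[:2]-np.array(TB[:2]); return np.round(1e3*np.array([d[0]*c_+d[1]*s_,-d[0]*s_+d[1]*c_]),1)
px=[(266.5/5-.5+190.1,(248+.5)/5-.5+180)]
print("disc",bo(px_plane(c,px,.035)[0]))
for q in [(180,247),(266,170),(266,247),(266,330),(350,247),(500,300),(560,310),(640,330),(420,270)]:
    u=int(round((q[0]+.5)/5-.5+190));v=int(round((q[1]+.5)/5-.5+180));print(q,bo(P[v,u]),(P[v,u,2]*1e3).round(1))
d=P[...,:2]-np.array(TB[:2]);x=d[...,0]*c_+d[...,1]*s_;y=-d[...,0]*s_+d[...,1]*c_
m=(x<-.07)&(x>-.175)&(abs(y)<.04)&(P[...,2]>.03)&(P[...,2]<.06)
print(m.sum(),np.percentile(y[m],[1,50,99]),x[m].max(),np.linalg.lstsq(np.c_[x[m],y[m],np.ones(m.sum())],P[...,2][m],rcond=None)[0])
E
```

```text
disc [12.   0.1]
(180, 247) [47.3  7.7] 32.6
(266, 170) [ 19.2 -30.6] 34.6
(266, 247) [11.6 -0.4] 36.3
(266, 330) [ 3.5 33.7] 36.7
(350, 247) [-22.7  -8.2] 35.1
(500, 300) [-90.   -0.5] 50.1
(560, 310) [-115.    -2.2] 55.3
(640, 330) [-148.1   -1.5] 54.5
(420, 270) [-49.9  -3.5] 8.8
780 [-0.01687483 -0.0001827   0.01647249] -0.08165688809268605 [0.00228541 0.00127615 0.05265761]
```

```bash
python3 - <<'E'
from h import *
p,R,o=cur()
f=lambda x,z,n:(*tool_for_tip(board(x,-.0003,z),RT(TB[2])),n)
rows(p,R,[f(-.07,.0295,4),f(-.045,.0295,4),f(0.0,.0295,8)],-1)
E
```

```text
max 0.22
[[0.21, 0.03, 0.02, -0.02, -0.01, 0, -1], [0.21, 0.03, 0.02, -0.03, -0.02, 0, -1], [0.21, 0.02, 0.03, -0.02, -0.01, 0, -1], [0.2, 0.03, 0.02, -0.02, -0.02, 0, -1], [0.13, 0.22, 0, 0, 0, 0, -1], [0.12, 0.21, 0, 0, 0, 0, -1], [0.13, 0.22, 0, 0, 0, 0, -1], [0.12, 0.22, 0, 0, 0, 0, -1]]
[[0.11, 0.19, 0, 0, 0, 0, -1], [0.12, 0.2, 0, 0, 0, 0, -1], [0.11, 0.19, 0, 0, 0, 0, -1], [0.11, 0.2, 0, 0, 0, 0, -1], [0.12, 0.19, 0, 0, 0, 0, -1], [0.11, 0.2, 0, 0, 0, 0, -1], [0.11, 0.19, 0, 0, 0, 0, -1], [0.12, 0.2, 0, 0, 0, 0, -1]]
```

send_rows(
  targets=[
    [0.21,0.03,0.02,-0.02,-0.01,0,-1],
    [0.21,0.03,0.02,-0.03,-0.02,0,-1],
    [0.21,0.02,0.03,-0.02,-0.01,0,-1],
    [0.2,0.03,0.02,-0.02,-0.02,0,-1],
    [0.13,0.22,0,0,0,0,-1],
    [0.12,0.21,0,0,0,0,-1],
    [0.13,0.22,0,0,0,0,-1],
    [0,0,0,0,0,0,-1],
  ],
)

```text
clock: 13.62
position: [0.4393, -0.0879, 0.0386]
tcp_rot: [1.553, 1.048, 1.352]
contact_force: [-0.4, 0.0, -0.8]
gripper_width: 0.0176
```

```bash
python3 look.py t12 190 180 350 300 5;python3 - <<'E'
from h import *
c=load("t12.npz");P=cloud(c);c_,s_=np.cos(TB[2]),np.sin(TB[2])
d=P[...,:2]-np.array(TB[:2]);x=d[...,0]*c_+d[...,1]*s_;y=-d[...,0]*s_+d[...,1]*c_
m=(x<-.07)&(x>-.14)&(abs(y)<.012)
print(m.sum(),np.percentile(P[...,2][m],[5,50,95]))
m=(x<-.035)&(x>-.14)&(abs(y)<.03)&(P[...,2]>.024)&(P[...,2]<.05);print(x[m].max(),np.percentile(y[m],[1,99]))
p,R,o=cur()
f=lambda x,z,n:(*tool_for_tip(board(x,-.0003,z),RT(TB[2])),n)
rows(p,R,[f(-.045,.0295,2),f(0.0,.0295,6)],-1)
E
```

```text
13.6167 [ 0.4393 -0.0879  0.0386] [-0.543  0.438 -0.581  0.733  0.493  1.183] 0.0176 [-0.4  0.  -0.8]
tip board mm -47.5 -1.6 33.1 [78.3  0.1 -0.5]
399 [0.0330795  0.03547345 0.03780976]
-0.03860973848225618 [-0.0180592   0.01550554]
max 0.26
[[0.09, 0.02, -0.05, 0.05, 0.02, 0.01, -1], [0.1, 0.02, -0.04, 0.06, 0.02, 0.01, -1], [0.15, 0.26, 0, 0, 0, 0, -1], [0.15, 0.26, 0, 0, 0, 0, -1], [0.15, 0.26, 0, 0, 0, 0, -1], [0.15, 0.26, 0, 0, 0, 0, -1], [0.15, 0.26, 0, 0, 0, 0, -1], [0.15, 0.26, 0, 0, 0, 0, -1]]
```

View pics/t12.png

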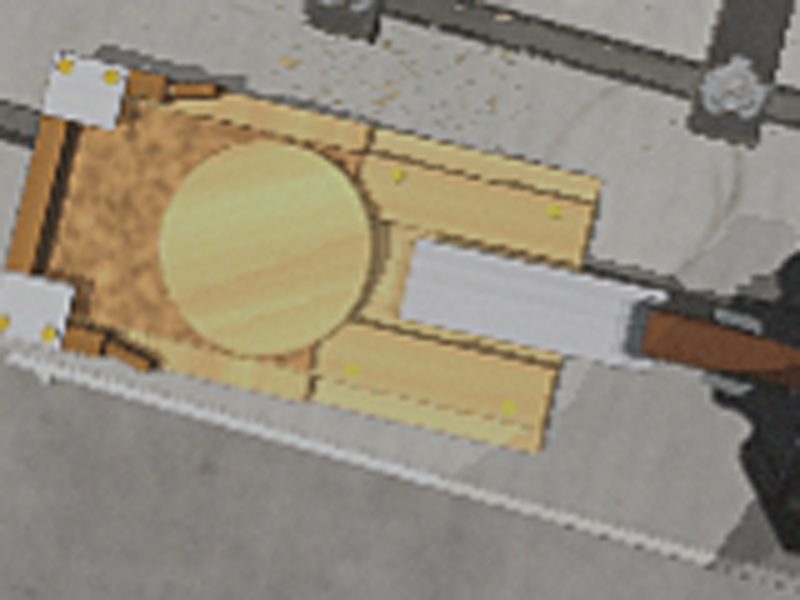

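send_rows(
  targets=[
    [0.09,0.02,-0.05,0.05,0.02,0.01,-1],
    [0.1,0.02,-0.04,0.06,0.02,0.01,-1],
    [0,0,0,0,0,0,-1],
    [0.1,0.17,0,0,0,0,-1],
    [0,0,0,0,0,0,-1],
    [0,0,0,0,0,0,-1],
    [0,0,0,0,0,0,-1],
    [0,0,0,0,0,0,-1],
  ],
)

```text
clock: 14.33
position: [0.439, -0.0813, 0.0344]
tcp_rot: [1.569, 1.047, 1.357]
contact_force: [-0.1, 0.0, -1.5]
gripper_width: 0.0178
```

```bash
python3 look.py t13 190 180 350 300 5;python3 - <<'E'
from h import *
c=load("t13.npz");P=cloud(c);c_,s_=np.cos(TB[2]),np.sin(TB[2])
d=P[...,:2]-np.array(TB[:2]);x=d[...,0]*c_+d[...,1]*s_;y=-d[...,0]*s_+d[...,1]*c_
m=(x<-.06)&(x>-.13)&(abs(y)<.012)
print(m.sum(),np.percentile(P[...,2][m],[5,50,95]))
p,R,o=cur()
f=lambda x,z,n:(*tool_for_tip(board(x,-.0003,z),RT(TB[2])),n)
rows(p,R,[f(0.004,.0295,8)],-1)
E
```

```text
14.3333 [ 0.439  -0.0813  0.0344] [-0.531  0.44  -0.593  0.715  0.495  1.206] 0.0178 [-0.1  0.  -1.5]
tip board mm -41.1 -1.0 29.1 [77.8 -0.  -0. ]
394 [0.02869443 0.03122471 0.03418527]
max 0.2
[[0.11, 0.2, 0, 0, 0, 0, -1], [0.11, 0.19, 0, -0.01, 0, 0, -1], [0.11, 0.2, -0.01, 0, 0, 0, -1], [0.11, 0.19, 0, 0, 0.01, 0, -1], [0.12, 0.2, 0, 0, 0, 0, -1], [0.11, 0.2, 0, -0.01, 0, 0, -1], [0.11, 0.19, 0, 0, 0, 0, -1], [0.11, 0.2, -0.01, 0, 0, 0, -1]]
```

Level, mid-blade z≈29.5: right for the disc's rim. Push.

send_rows(
  targets=[
    [0.11,0.2,0,0,0,0,-1],
    [0.11,0.19,0,-0.01,0,0,-1],
    [0.11,0.2,-0.01,0,0,0,-1],
    [0.11,0.19,0,0,0.01,0,-1],
    [0.12,0.2,0,0,0,0,-1],
    [0.11,0.2,0,-0.01,0,0,-1],
    [0.11,0.19,0,0,0,0,-1],
    [0,0,0,0,0,0,-1],
  ],
)

```text
clock: 15.05
position: [0.4468, -0.0413, 0.0348]
tcp_rot: [1.569, 1.046, 1.36]
contact_force: [0.6, 0.1, -0.9]
gripper_width: 0.0178
```

```bash
python3 look.py t14 170 180 330 300 5;python3 - <<'E'
from h import *
p,R,o=cur()
f=lambda x,z,n:(*tool_for_tip(board(x,-.0003,z),RT(TB[2])),n)
rows(p,R,[f(0.0135,.0295,6)],-1)
E
```

```text
15.05 [ 0.4468 -0.0413  0.0348] [-0.447  0.418 -0.632  0.655  0.509  1.297] 0.0178 [ 0.6  0.1 -0.9]
tip board mm -0.4 0.2 29.6 [78. -0.  0.]
max 0.09
[[0.05, 0.08, 0, 0, 0, 0, -1], [0.04, 0.09, 0, 0, 0, 0, -1], [0.05, 0.08, 0.01, 0.01, 0, 0, -1], [0.05, 0.08, 0, 0, 0, 0, -1], [0.05, 0.09, 0, 0, -0.01, 0, -1], [0.04, 0.08, 0, 0, 0, 0, -1], [0, 0, 0, 0, 0, 0, -1], [0, 0, 0, 0, 0, 0, -1]]
```

View pics/t14.png

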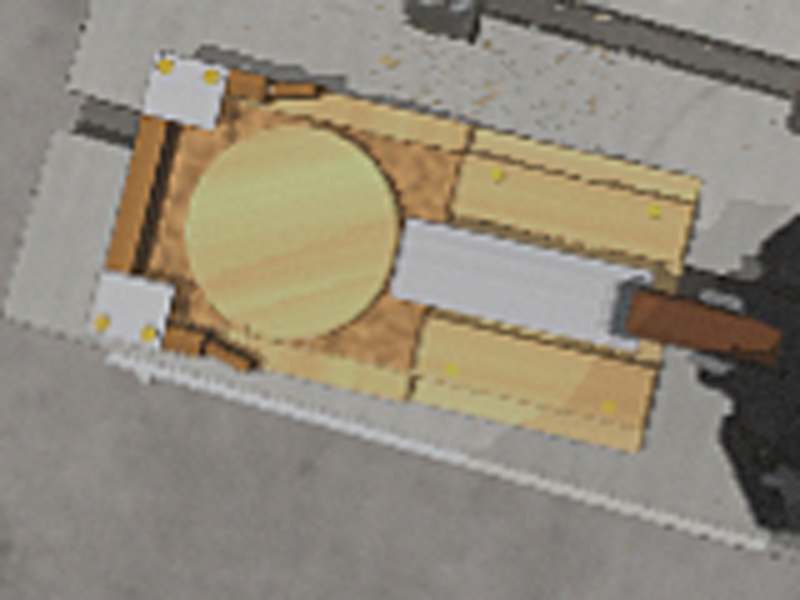

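send_rows(
  targets=[
    [0.05,0.08,0,0,0,0,-1],
    [0.04,0.09,0,0,0,0,-1],
    [0.05,0.08,0.01,0.01,0,0,-1],
    [0.05,0.08,0,0,0,0,-1],
    [0.05,0.09,0,0,-0.01,0,-1],
    [0.04,0.08,0,0,0,0,-1],
    [0,0,0,0,0,0,-1],
    [0,0,0,0,0,0,-1],
  ],
)

```text
clock: 15.77
position: [0.4501, -0.0284, 0.0349]
tcp_rot: [1.568, 1.047, 1.357]
contact_force: [-0.1, -0.2, -1.5]
gripper_width: 0.0174
```

```bash
python3 look.py t15 170 180 330 300 5
```

```text
15.7667 [ 0.4501 -0.0284  0.0349] [-0.419  0.411 -0.644  0.633  0.512  1.332] 0.0174 [-0.1 -0.2 -1.5]
tip board mm 12.9 -0.7 29.6 [77.9 -0.  -0. ]
```

View pics/t15.png

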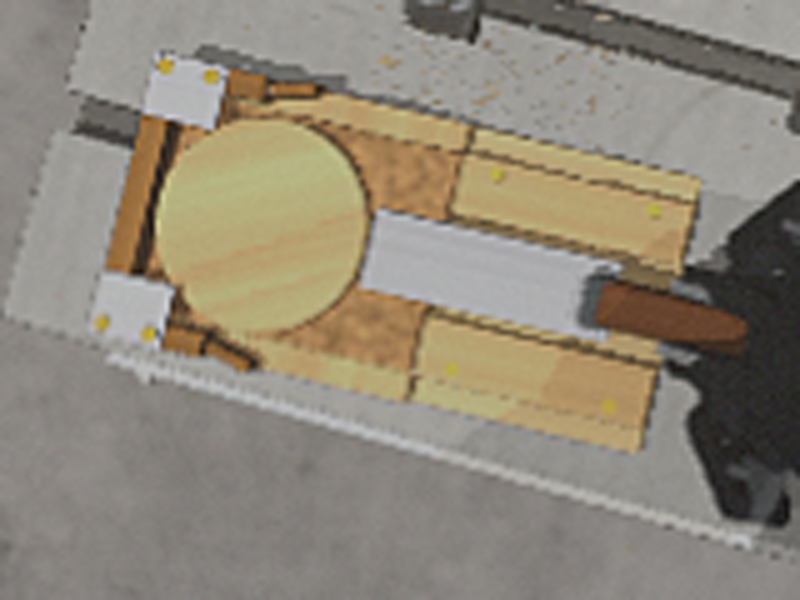

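send_rows(
  targets=[
    [0.02,0.035,0,0,0,0,-1],
    [0.02,0.035,0,0,0,0,-1],
    [0,0,0,0,0,0,-1],
    [0.01,0.017,0,0,0,0,-1],
    [0,0,0,0,0,0,-1],
    [0,0,0,0,0,0,-1],
    [0,0,0,0,0,0,-1],
    [0,0,0,0,0,0,-1],
  ],
)

```text
clock: 16.48
position: [0.4508, -0.0265, 0.0348]
tcp_rot: [1.568, 1.047, 1.357]
contact_force: [-1.1, -2.9, -0.8]
gripper_width: 0.0173
```

```bash
python3 look.py t16 170 180 330 300 5
```

```text
16.4833 [ 0.4508 -0.0265  0.0348] [-0.414  0.41  -0.646  0.629  0.512  1.338] 0.0173 [-1.1 -2.9 -0.8]
tip board mm 14.9 -0.9 29.5 [77.8  0.  -0. ]
```

View pics/t16.png

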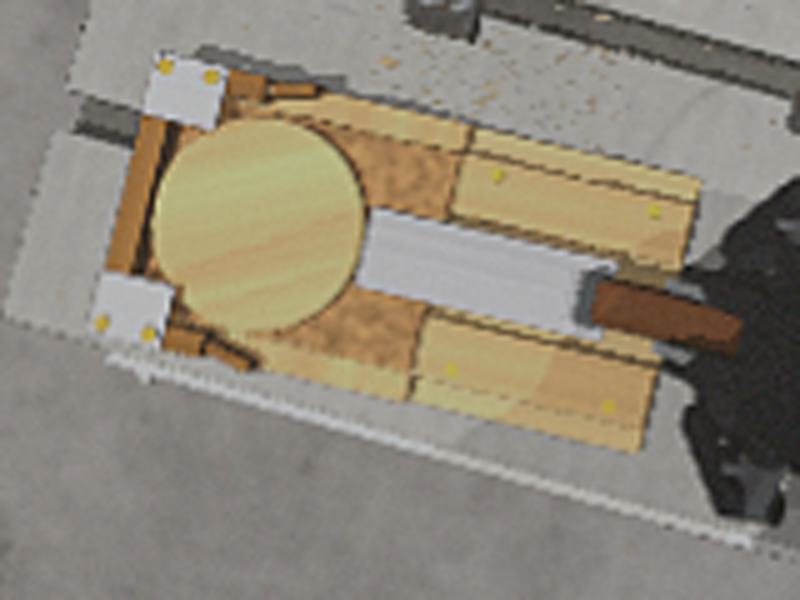

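send_rows(
  targets=[
    [0.02,0.035,0,0,0,0,-1],
    [0,0,0,0,0,0,-1],
    [0.02,0.035,0,0,0,0,-1],
    [0,0,0,0,0,0,-1],
    [0,0,0,0,0,0,-1],
    [0,0,0,0,0,0,-1],
    [0,0,0,0,0,0,-1],
    [0,0,0,0,0,0,-1],
  ],
)

```text
clock: 17.2
position: [0.4512, -0.0263, 0.0346]
tcp_rot: [1.567, 1.051, 1.355]
contact_force: [-4.3, -10.4, 1.8]
gripper_width: 0.0176
```

```bash
python3 look.py t17 170 180 330 300 5; python3 - <<'E'
from h import *
p,R,o=cur()
pg=np.array([.4442,-.2225,.014]);
f=lambda x,z,n:(*tool_for_tip(board(x,-.0003,z),RT(TB[2])),n)
rows(p,R,[f(0.0,.0295,2),f(-.03,.035,2),f(-.09,.08,4),f(-.150,.11,4),(*tool_for_turner(pg+[-.02,0,.10],RT(-.0924)),20)],-1)
E
```

```text
17.2 [ 0.4512 -0.0263  0.0346] [-0.411  0.409 -0.646  0.626  0.509  1.343] 0.0176 [ -4.3 -10.4   1.8]
tip board mm 15.2 -1.4 28.6 [77.8  0.3 -0.1]
max 0.73
[[-0.16, -0.26, -0.02, -0.01, 0.01, 0.03, -1], [-0.15, -0.26, -0.01, 0, 0.01, 0.02, -1], [-0.4, -0.47, 0, 0, 0, 0, -1], [-0.39, -0.46, 0, 0, 0, 0, -1], [-0.69, -0.3, 0, 0, 0, 0, -1], [-0.69, -0.29, 0, 0, 0, 0, -1], [-0.69, -0.3, 0, 0, 0, 0, -1], [-0.69, -0.29, 0, 0, 0, 0, -1]]
[[-0.56, -0.37, 0, 0, 0, 0, -1], [-0.56, -0.37, 0, 0, 0, 0, -1], [-0.56, -0.37, 0, 0, 0, 0, -1], [-0.56, -0.37, 0, 0, 0, 0, -1], [-0.02, -0.06, 0.05, 0.72, -0.42, 0, -1], [-0.03, -0.06, 0.05, 0.72, -0.41, 0, -1], [-0.02, -0.05, 0.06, 0.72, -0.42, 0, -1], [-0.01, -0.05, 0.06, 0.72, -0.42, 0, -1]]
[[-0.02, -0.04, 0.07, 0.72, -0.41, 0, -1], [-0.01, -0.04, 0.07, 0.72, -0.42, 0, -1], [-0.01, -0.04, 0.07, 0.72, -0.41, -0.01, -1], [-0.01, -0.03, 0.07, 0.72, -0.42, 0, -1], [-0.01, -0.03, 0.08, 0.72, -0.42, 0, -1], [0, -0.02, 0.08, 0.72, -0.41, 0, -1], [0, -0.02, 0.08, 0.73, -0.42, 0, -1], [0.01, -0.01, 0.08, 0.72, -0.41, 0, -1]]
[[0, -0.01, 0.08, 0.72, -0.42, 0, -1], [0.01, 0, 0.08, 0.72, -0.42, 0, -1], [0.01, 0.01, 0.08, 0.72, -0.41, 0, -1], [0.02, 0, 0.08, 0.72, -0.42, 0, -1], [0.02, 0.02, 0.08, 0.72, -0.42, 0, -1], [0.02, 0.01, 0.07, 0.72, -0.41, 0, -1], [0.02, 0.03, 0.08, 0.72, -0.42, 0, -1], [0.03, 0.02, 0.07, 0.72, -0.41, 0, -1]]
```

send_rows(
  targets=[
    [-0.16,-0.26,-0.02,-0.01,0.01,0.03,-1],
    [-0.15,-0.26,-0.01,0,0.01,0.02,-1],
    [-0.4,-0.47,0,0,0,0,-1],
    [-0.39,-0.46,0,0,0,0,-1],
    [-0.69,-0.3,0,0,0,0,-1],
    [-0.69,-0.29,0,0,0,0,-1],
    [-0.69,-0.3,0,0,0,0,-1],
    [-0.69,-0.29,0,0,0,0,-1],
  ],
)

```text
clock: 17.92
position: [0.4281, -0.1276, 0.0856]
tcp_rot: [1.571, 1.04, 1.361]
contact_force: [0.6, 0.2, -1.1]
gripper_width: 0.0177
```

send_rows(
  targets=[
    [-0.56,-0.37,0,0,0,0,-1],
    [-0.56,-0.37,0,0,0,0,-1],
    [-0.56,-0.37,0,0,0,0,-1],
    [-0.56,-0.37,0,0,0,0,-1],
    [-0.02,-0.06,0.05,0.72,-0.42,0,-1],
    [-0.03,-0.06,0.05,0.72,-0.41,0,-1],
    [-0.02,-0.05,0.06,0.72,-0.42,0,-1],
    [-0.01,-0.05,0.06,0.72,-0.42,0,-1],
  ],
)

```text
clock: 18.58
position: [0.4193, -0.1935, 0.1137]
tcp_rot: [1.573, 1.041, 1.068]
contact_force: [-0.4, -0.7, -2.1]
gripper_width: 0.0177
```

send_rows(
  targets=[
    [-0.02,-0.04,0.07,0.72,-0.41,0,-1],
    [-0.01,-0.04,0.07,0.72,-0.42,0,-1],
    [-0.01,-0.04,0.07,0.72,-0.41,-0.01,-1],
    [-0.01,-0.03,0.07,0.72,-0.42,0,-1],
    [-0.01,-0.03,0.08,0.72,-0.42,0,-1],
    [0,-0.02,0.08,0.72,-0.41,0,-1],
    [0,-0.02,0.08,0.73,-0.42,0,-1],
    [0.01,-0.01,0.08,0.72,-0.41,0,-1],
  ],
)

```text
clock: 19.25
position: [0.426, -0.2074, 0.1117]
tcp_rot: [1.582, 1.044, 0.495]
contact_force: [-0.9, -0.7, -0.6]
gripper_width: 0.0177
```

send_rows(
  targets=[
    [0,-0.01,0.08,0.72,-0.42,0,-1],
    [0.01,0,0.08,0.72,-0.42,0,-1],
    [0.01,0.01,0.08,0.72,-0.41,0,-1],
    [0.02,0,0.08,0.72,-0.42,0,-1],
    [0.02,0.02,0.08,0.72,-0.42,0,-1],
    [0.02,0.01,0.07,0.72,-0.41,0,-1],
    [0.02,0.03,0.08,0.72,-0.42,0,-1],
    [0.03,0.02,0.07,0.72,-0.41,0,-1],
  ],
)

```text
clock: 19.92
position: [0.4327, -0.2216, 0.1095]
tcp_rot: [1.584, 1.048, -0.083]
contact_force: [-0.5, -0.7, -2.3]
gripper_width: 0.0175
```

```bash
python3 look.py t18 170 170 450 310 2; python3 - <<'E'
from h import *
p,R,o=cur()
pt,Rt=turner_now(p,R);print(pt,Rt.as_euler('ZYX',True))
pg=np.array([.4242,-.2225,.014]);
rows(p,R,[(*tool_for_turner(pg+[0,0,.02],RT(-.0924)),5),(*tool_for_turner(pg+[0,0,.004],RT(-.0924)),3)],-1)
E
```

```text
19.9167 [ 0.4327 -0.2216  0.1095] [-0.652  0.049 -0.939  0.13   0.272  2.649] 0.0175 [-0.5 -0.7 -2.3]
tip board mm -298.9 -159.0 104.1 [-5.4  0.   0.4]
[ 0.42315467 -0.21928854  0.11251644] [-5.48675572  0.05226243  0.45614161]
max 0.55
[[0.55, -0.3, 0.03, -0.02, -0.01, 0, -1], [0.55, -0.31, 0.03, -0.01, -0.01, 0, -1], [0.55, -0.3, 0.02, -0.02, -0.02, 0.01, -1], [0.55, -0.31, 0.03, -0.01, -0.01, 0, -1], [0.55, -0.3, 0.03, -0.02, -0.01, 0, -1], [0.18, -0.11, 0, 0, 0, 0, -1], [0.19, -0.11, 0, 0, 0, 0, -1], [0.18, -0.1, 0, 0, 0, 0, -1]]
```

View pics/t18.png

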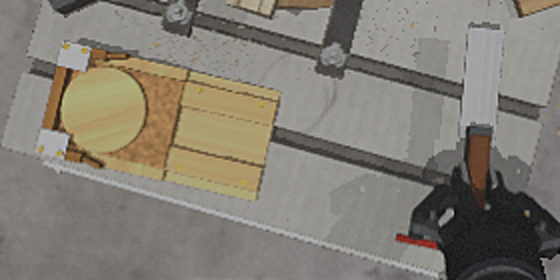

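```bash
python3 - <<'E'
from h import *
p,R,o=cur()
pg=np.array([.4442,-.2225,.014]);
rows(p,R,[(*tool_for_turner(pg+[0,0,.02],RT(-.0924)),5),(*tool_for_turner(pg+[0,0,.003],RT(-.0924)),3)],-1)
E
```

```text
max 0.63
[[0.63, -0.17, 0.01, -0.02, -0.01, 0, -1], [0.63, -0.16, 0.02, -0.01, -0.01, 0, -1], [0.63, -0.17, 0.01, -0.02, -0.02, 0.01, -1], [0.63, -0.17, 0.01, -0.01, -0.01, 0, -1], [0.62, -0.16, 0.01, -0.02, -0.01, 0, -1], [0.2, -0.11, 0, 0, 0, 0, -1], [0.2, -0.12, 0, 0, 0, 0, -1], [0.19, -0.11, 0, 0, 0, 0, -1]]
```

send_rows(
  targets=[
    [0.63,-0.17,0.01,-0.02,-0.01,0,-1],
    [0.63,-0.16,0.02,-0.01,-0.01,0,-1],
    [0.63,-0.17,0.01,-0.02,-0.02,0.01,-1],
    [0.63,-0.17,0.01,-0.01,-0.01,0,-1],
    [0.62,-0.16,0.01,-0.02,-0.01,0,-1],
    [0.2,-0.11,0,0,0,0,-1],
    [0.2,-0.12,0,0,0,0,-1],
    [0,0,0,0,0,0,-1],
  ],
)

```text
clock: 20.63
position: [0.4537, -0.225, 0.0189]
tcp_rot: [1.567, 1.048, -0.09]
contact_force: [0.2, 0.6, -1.2]
gripper_width: 0.0176
```

```bash
python3 look.py t19 340 160 480 300 4; python3 - <<'E'
from h import *
p,R,o=cur();print(turner_now(p,R)[0])
E
```

```text
20.6333 [ 0.4537 -0.225   0.0189] [-0.621  0.276 -1.046 -0.213  0.255  2.667] 0.0176 [ 0.2  0.6 -1.2]
tip board mm -297.0 -180.2 13.4 [-5.   0.1 -0.1]
[ 0.44476562 -0.22386652  0.02287276]
```

View pics/t19.png

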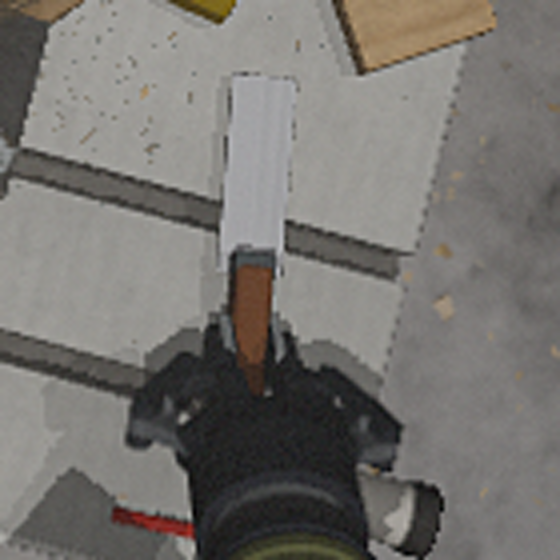

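send_rows(
  targets=[
    [0.07,-0.04,0,0,0,0,-1],
    [0.07,-0.04,0,0,0,0,-1],
    [0.07,-0.04,0,0,0,0,-1],
    [0.07,-0.04,0,0,0,0,-1],
    [0.02,-0.01,0,0,0,0,-1],
    [0,0,0,0,0,0,-1],
    [0,0,0,0,0,0,-1],
    [0,0,0,0,0,0,-1],
  ],
)

```text
clock: 21.35
position: [0.4548, -0.2257, 0.0117]
tcp_rot: [1.563, 1.046, -0.094]
contact_force: [0.6, 0.0, -1.2]
gripper_width: 0.0176
```

send_rows(
  targets=[
    [0.03,-0.02,0,0,0,0,-1],
    [0,0,0,0,0,0,-1],
    [0,0,0,0,0,0,-1],
    [0,0,0,0,0,0,-0.4],
    [0,0,0,0,0,0,-0.2],
    [0,0,0,0,0,0,0.2],
    [0,0,0,0,0,0,0.6],
    [0,0,0,0,0,0,1],
  ],
)

```text
clock: 22.02
position: [0.4548, -0.2257, 0.0107]
tcp_rot: [1.563, 1.046, -0.094]
contact_force: [-0.4, -0.2, -1.0]
gripper_width: 0.0693
```

send_rows(
  targets=[
    [0,0,0,0,0,0,1],
    [0,0,0,0,0,0,1],
    [0,0,0,0,0,0,1],
    [-0.2,0.05,0,0,0,0,1],
    [-0.4,0.1,0,0,0,0,1],
    [-0.5,0.1,0,0,0,0,1],
    [-0.6,0.1,0,0,0,0,1],
    [-0.7,0.1,0,0,0,0,1],
  ],
)

```text
clock: 22.68
position: [0.4339, -0.2233, 0.0686]
tcp_rot: [1.564, 1.047, -0.093]
contact_force: [0.4, 0.1, 0.1]
gripper_width: 0.0852
```

send_rows(
  targets=[
    [-0.7,0.2,0,0,0,0,1],
    [-0.7,0.2,0,0,0,0,1],
    [-0.7,0.2,0,0,0,0,1],
    [-0.7,0.2,0,0,0,0,1],
    [-0.5,0.1,0,0,0,0,1],
    [-0.3,0,0,0,0,0,1],
    [0,0,0,0,0,0,1],
    [0,0,0,0,0,0,1],
  ],
)

```text
clock: 23.35
position: [0.4087, -0.221, 0.1574]
tcp_rot: [1.563, 1.045, -0.095]
contact_force: [-0.6, -0.8, -0.7]
gripper_width: 0.0853
```

```bash
python3 look.py t20 160 160 460 310 2; python3 look.py s20 240 130 440 290 4 scene; python3 - <<'E'
from h import *
c=load("t20.npz");P=cloud(c);c_,s_=np.cos(TB[2]),np.sin(TB[2])
crop(c,170,180,330,285,5,"pics/b20.png")
d=P[...,:2]-np.array(TB[:2]);x=d[...,0]*c_+d[...,1]*s_;y=-d[...,0]*s_+d[...,1]*c_
hsv=cv2.cvtColor(c["color"],cv2.COLOR_BGR2HSV)
for q in [(266-5,220),(180,220),(340,220),(260,140),(255,310)]:
    u=int(round(q[0]/5+170));v=int(round(q[1]/5+180));print((x[v,u]*1e3).round(1),(y[v,u]*1e3).round(1),(P[v,u,2]*1e3).round(1))
E
```

```text
23.35 [ 0.4087 -0.221   0.1574] [-0.691 -0.065 -0.885  0.304  0.286  2.603] 0.0853 [-0.6 -0.8 -0.7]
tip board mm -302.6 -135.4 152.3 [-5.1 -0.1 -0.2]
23.4 [ 0.4085 -0.2208  0.1568] [-0.691 -0.064 -0.885  0.304  0.286  2.603] 0.0858 [0.3 0.2 0.5]
tip board mm -302.4 -135.2 151.5 [-5.1 -0.  -0.1]
57.5 -0.6 34.3
90.2 6.8 35.5
24.6 -8.1 34.9
65.2 -33.0 35.1
51.0 36.2 33.8
```

View pics/t20.png

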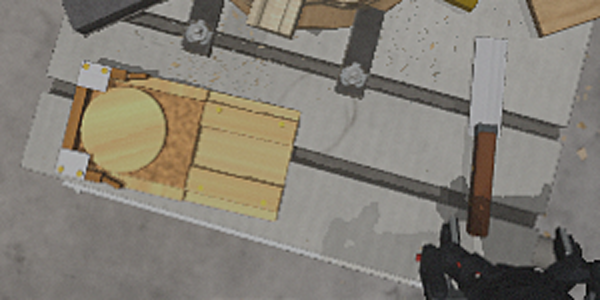

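View pics/s20.png

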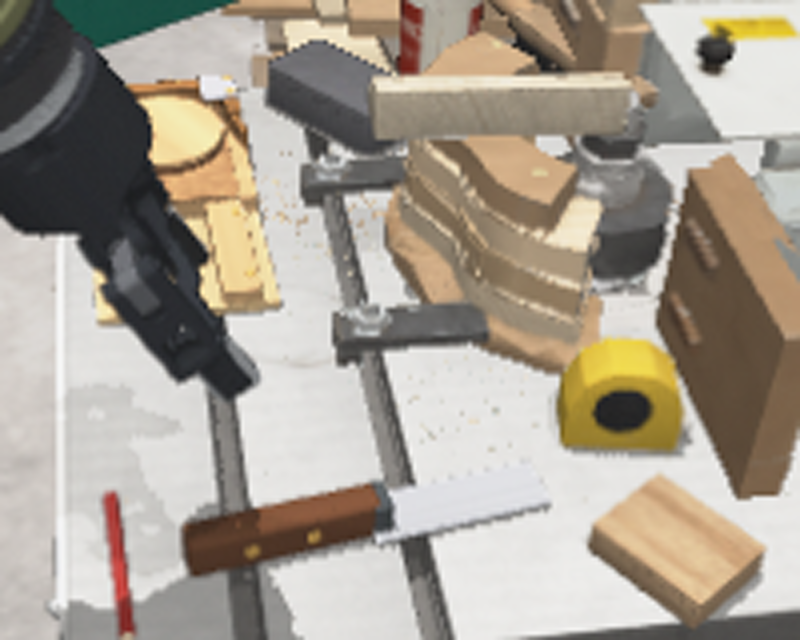

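View pics/b20.png

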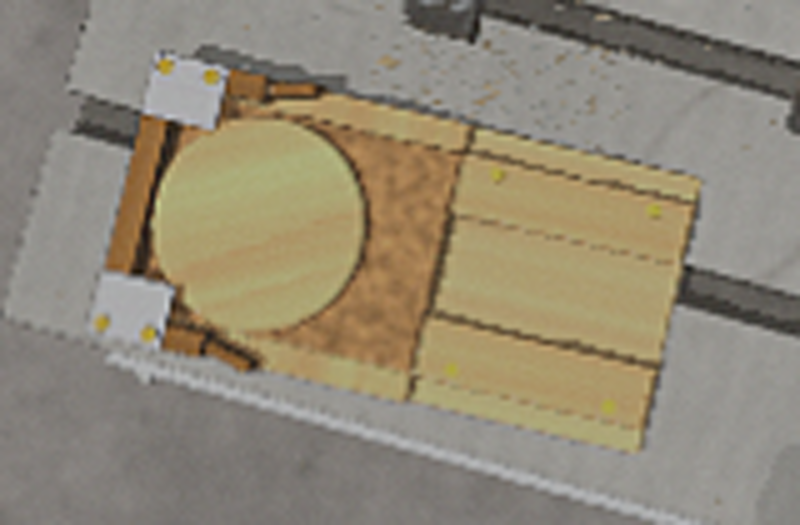

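The disc is pale side up, level, under the lips and against the stop (crop pixel (259,226), about board x=58). The turner lies in its start place, and the tape, offcut, block and pencil have not moved.

```bash
python3 - <<'E'
from bench import manip
print(manip.close_job())
E
```

```text
the job is handed in; nothing more can be done
None
```

The job is done and handed in at about 23.4 s of the 67 s allowed. I took the turner by its handle, ran the blade into the slot under the disc and tipped the disc over the step onto the cork pad. I then pushed it under the two lips with the blade tip until it met the end stop, and laid the turner back about where it came from.

- **Disc:** The last pictures show it pale side up and level, with its top at about z = 35 mm. Its centre is near board x ≈ 58 mm; home is 59 mm, so this agrees within the 2 mm camera calibration.
- **End stop:** At the end of the push the force rose to about 11 N while the blade stopped advancing, which I read as firm contact with the stop.
- **Turner:** It lies flat on the table, clear of the board, and the gripper is open and away from everything.
- **Other things:** The cork block, tape, offcut and pencil appear where they were; I judged this by eye from the pictures, not by measuring.

No check failed. At one point the blade stood about 4 mm too high for the push; the camera and arm readings both showed it, and I lowered it before touching the disc.

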